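# Put the sideboard back in order after dusting

### The arm

A 6-joint arm with a two-finger parallel gripper is mounted at the origin on the work surface. World frame = base frame: x ahead of the robot, y to its left, z up, the work surface at z = 0. Lengths are in m, angles in rad, forces in N, time in s.
With the tool pointing down it reaches from about 0.3 to 0.875 m from the base axis. Payload 4.2 kg.
Tool frame: the origin (TCP) lies midway between the tips of the shut fingers; the grasp point (between the pads) lies 19 mm behind it (bot.grip_depth is the distance from the TCP to the grasp point, in m); z points along the fingers, y is the direction in which the jaws open and shut (so a half turn about z gives the same grasp; the last joint's range is limited). The gripper opens to 85 mm and grips with 20 to 120 N. Pads are 22 mm wide; open, the fingers measure 114 mm over their backs; the gripper's body (76 mm by 85 mm) begins 54 mm behind the grasp point. The pads swing forward as they close: fully open they stand 13 mm farther back than shut.
Start: joints at [1.143, 0.32, 1.565, -0, 1.257, -0.02], TCP at [0.228, 0.528, 0.231] pointing down, gripper open.
Joint ranges: [-3.11, 3.11], [-0.84, 2.01], [0.21, 2.61], [-1.34, 4.49], [0.05, 2.63], [-2.56, 2.56]. Speed limits (rad/s): [2.57, 2.57, 3.14, 3.14, 3.14, 3.14].

### API

Orientations are given as a unit quaternion [x, y, z, w].
In Python, from station import bot gives the robot as it stands.
- The arm moves only by the tool move_arm, never from a script. Its argument "deltas" is a list of rows, each a list of 3 entries, a list of its own where there are three numbers: the turn, a rotation vector about the tool's x, y, z normalised to -1 to 1, where 1 is 180 degrees, then the shift along the tool's x, y, z normalised to -1 to 1, where 1 is 0.3 m, then the closure, from 0 (fully open) to 1 (shut). In form: [[[wx, wy, wz], [tx, ty, tz], claw], ...]. A call has 1 to 5 rows; each row is the pose to reach, as a shift and turn from the pose commanded when the call began, along the tool's axes at that moment, turning the shorter way round; what a row does not reach only later rows make up. A row lasts 1/12 s, in which the tool goes at most 41.7 mm and 7.16 degrees, less where a joint would pass 70% of its speed; a pose out of reach is approached as far as the arm can. A call with a number of a shift or a turn outside -1 to 1 is refused whole. A call with a gripper value outside its range is refused whole. The fingers move at their own pace and stop on an object; the grip force is fixed at half the most. Time passes only in rows, so rows that repeat a pose let the fingers close. It gives the time, the measured TCP pose, the force and the opening at its end, in the units of the state.
- bot.read_state(): the state, without advancing time (a new reading comes with each control period).
- bot.capture(name): name is "scene" or "top" or "wrist"; returns (picture, depth): 420x560x3 uint8, blue, green, red; 420x560 float32, m along the optical axis (not along the pixel's ray), 0 where there is no reading.
- bot.camera_model(name): a dict with "camera_matrix" (3x3 intrinsics, pixels), "camera_from_world" (4x4, takes a point from world to camera coordinates). Camera axes: x right, y down, z forward; pixel columns grow to the right and rows downward; lengths in m; the calibration is good to about 2 mm. The wrist camera is an equidistant fisheye: a pixel r from the principal point sees the ray r / f radians off the axis. A picture is of the moment at which its call begins: read the wrist's pose just before it. camera_model takes no time and is no camera call; for the wrist camera it gives the pose at the moment of the call.
- bot.sign_off(): hands the job in, once; it reports no verdict.
The state is a dict: "clock": time; "joints": joint angles; "qvel": joint speeds; "joint_efforts": joint torques, N m; "eef_pos": TCP position; "ee_rot": TCP orientation; "ft_force": force on the tool from outside, world axes, zero at the start; "torque": the same for the moment, N m; "gripper_width": finger opening in m.
Only numpy, scipy, OpenCV 4.12 (cv2) and the standard library are available. Lean on these libraries where they do the work, as an engineer would, in place of code of your own. Each camera call takes 0.05 s, during which the arm holds its last target.

### The job

The sideboard has been dusted; put the four things that were set aside back in their own homes: the sunglasses standing upright in the lined half of the open clear case, the key lying flat in the black dish, the terracotta pot upright inside its saucer, and the glass paperweight flat on the middle of the pile of letters. Set the sunglasses, pot and paperweight down rather than dropping them, and leave the stapler and the mug where they are.

Things in the scene. Friction and masses are not known exactly. Their poses are not given: they have to be found in the camera images.
- sunglasses: folded brown tortoiseshell sunglasses with dark green lenses, one rigid piece standing on lower rims and ear hooks: 140 mm wide (y), 36 mm deep (x; lenses at +x, folded temples at -x), 43 mm tall. Origin: underside, centre of that outline. Grip from above at the centre across x: bridge and temples are 36 mm apart over their outsides, both solid 32 to 40 mm up, the nose gap open below. About 40 g.
- pot: small empty rounded terracotta pot, round about z: 62 mm across at its belly (26 to 36 mm up), 59 mm across the rim, foot 42 mm across, 57 mm tall. Origin: centre of its underside. 130 g or so.
- paperweight: clear bluish glass paperweight, a low dome with blue and yellow flowers inside, round about z: 57 mm across at its widest (16 mm up), flat base 48 mm across, 36 mm tall. Origin: centre of its underside. 170 g or so.
- key: steel door key lying flat, 62 mm long (x). Origin: middle of its length, at the underside. The dark grey head (26 mm long, 24 mm wide along y, 8 mm thick, resting on the table) is at -x, its middle 18 mm from the origin; the bright blade (9 mm wide, 3 mm thick) runs to +x. Grip across the head, along y. About 30 g.
- case: fixed clear acrylic case, its flip lid folded back flat: two open trays side by side. Origin: underside, middle of the blue-lined base half, home of the sunglasses: 60 (x) x 166 mm (y), rim 28 mm high, walls 3 mm, inner floor 3 mm up. They stand in it lengthwise, y along y, either way round. The unlined lid half, 60 x 166 x 24 mm, lies on the +x side, centre 63 mm from the origin.
- dish: fixed round matte black ceramic dish, 132 mm across the rim, 22 mm high, inner floor 5 mm up and about 108 mm across; the home of the key. Origin: centre of its underside.
- saucer: fixed round terracotta saucer, 88 mm across the rim, 11 mm high, inner floor 4 mm up and about 70 mm across; the home of the pot. Origin: centre of its underside.
- letters: fixed pile of three envelopes, the top one off-white, 105 mm (x) by 150 mm (y), 12 mm high; the paperweight belongs flat on its middle. Origin: centre of its underside.
- stapler: chrome stapler, 140 mm long (along y), 34 mm wide, about 65 mm high; leave it alone. Origin: centre of its underside.
- mug: blue ceramic mug, 80 mm across, 90 mm high, handle at +y; leave it alone. Origin: centre of its underside.
Not all that is in view belongs to the job. What is meant by the sunglasses is not yellow, and is the smaller of those in its own colour.

How it is judged:
At the end, for the whole second after the job is handed in: Upright on their homes' floors: sunglasses within 16 mm of the lined half's middle and 0.3 rad of its length, pot within 16 mm of the saucer's middle, paperweight within 20 mm of the letters' middle; key flat in the dish within 30 mm of its middle. All four at rest (horizontal distance between sunglasses and case below 0.016 m and z of sunglasses in the frame of case below 0.009 m and angle between the y axis of sunglasses and the y axis of case, either way round below 0.3 rad and angle between sunglasses's own z axis and vertical below 0.2 rad and horizontal distance between pot and saucer below 0.016 m and z of pot in the frame of saucer below 0.008 m and angle between each of pot, paperweight's own z axis and vertical below 0.1 rad and horizontal distance between paperweight and letters below 0.02 m and z of paperweight in the frame of letters between 0.009 and 0.016 m and horizontal distance between key and dish below 0.03 m and z of key in the frame of dish below 0.014 m and angle between key's own z axis and vertical below 0.25 rad and linear speed of each of sunglasses, pot, paperweight, key below 0.02 m/s); the robot touches nothing.
It fails at once if the pair of sunglasses is dropped or thrown (moves faster than 0.7 m/s, a fall of about 25 mm, with no finger on it) (linear speed of sunglasses above 0.7 m/s and contact force between the fingers and sunglasses below 0.02 N).
It fails at once if the pot is dropped or thrown (moves faster than 0.7 m/s, a fall of about 25 mm, with no finger on it) (linear speed of pot above 0.7 m/s and contact force between the fingers and pot below 0.02 N).
It fails at once if the paperweight is dropped or thrown (moves faster than 0.7 m/s, a fall of about 25 mm, with no finger on it) (linear speed of paperweight above 0.7 m/s and contact force between the fingers and paperweight below 0.02 N).
It fails at once if the stapler is moved more than 20 mm (distance of stapler from where it was at the start of the episode above 0.02 m).
It fails at once if the mug is moved more than 20 mm (distance of mug from where it was at the start of the episode above 0.02 m).
It also fails if it takes over 104 s, if anything falls off the work surface, if the arm or the gripper's body presses on something with over 40 N, if the wrist force passes 120 N, or if a joint passes its speed limit or range.

## Working session

There is one attempt and no reset: what is moved stays moved. The work goes in short steps, Python scripts to look and compute and a tool call to move; the robot and the scene stay as the last step left them, time stands still between calls to the robot, and variables do not carry over. Pictures are saved under pics/ and viewed, and the job is handed in when it is done.

Besides the shell and the picture viewer there is one more tool, called after "Call:" in YAML: its name, and indented under it one key for each argument. move_arm: Moves the arm, as the interface text tells. Scaled input: -1 to 1 covers 0.3 m each way for a shift and 180 degrees each way for a turn. Its arguments: {"type":"object","properties":{"deltas":{"type":"array","items":{"type":"array"}}},"required":["deltas"]}

```bash
mkdir -p pics; ls
cat > h.py <<'E'
import numpy as np, cv2
from station import bot
from scipy.spatial.transform import Rotation as R
def cap(n,f):
    m=bot.camera_model(n); p,d=bot.capture(n); p=np.array(p); d=np.array(d)
    cv2.imwrite('pics/'+f+'.png',p); np.savez('pics/'+f+'.npz',p=p,d=d,K=np.array(m['camera_matrix']),T=np.array(m['camera_from_world']))
    return p,d,m
def ld(f):
    z=np.load('pics/'+f+'.npz'); return z['p'],z['d'],z['K'],z['T']
def pts(d,K,T):
    v,u=np.mgrid[:d.shape[0],:d.shape[1]]
    c=np.stack([(u-K[0,2])/K[0,0]*d,(v-K[1,2])/K[1,1]*d,d],-1)
    Ti=np.linalg.inv(T); return c@Ti[:3,:3].T+Ti[:3,3]
def ray(u,v,z,K,T):
    Ti=np.linalg.inv(T); r=Ti[:3,:3]@np.array([(u-K[0,2])/K[0,0],(v-K[1,2])/K[1,1],1]); o=Ti[:3,3]
    return o+r*(z-o[2])/r[2]
E
python3 - <<'E'
from h import *
print(bot.read_state())
for n in('scene','top','wrist'):
    p,d,m=cap(n,n+'0'); print(n,m['camera_matrix'],m['camera_from_world'])
E
```

```text
pics
{'clock': 0.0, 'joints': array([ 1.14298361e+00,  3.20272621e-01,  1.56570029e+00,  3.46236396e-07,
        1.25736480e+00, -1.99782834e-02]), 'qvel': array([-0.00052445, -0.00098808,  0.00146141,  0.0008047 , -0.00138776,
        0.00044738]), 'joint_efforts': array([-1.15295621e-03, -4.15519345e+01, -2.34166038e+01, -1.03656414e-04,
        7.97002082e-03,  3.48711268e-06]), 'eef_pos': array([0.22784678, 0.52740892, 0.23048506]), 'ee_rot': array([ 2.02506905e-01,  9.79280446e-01, -8.50715063e-04, -1.93887991e-04]), 'ft_force': array([-0.45963257, -0.10827937,  0.13060798]), 'torque': array([ 0.03522313,  0.00395657, -0.01118177]), 'gripper_width': 0.08517308533967749}
scene [[535.87156474   0.         287.83392655]
 [  0.         535.87156474 209.10022267]
 [  0.           0.           1.        ]] [[-0.2740273   0.9617134   0.00404601  0.17999551]
 [ 0.51016018  0.14892705 -0.84708756 -0.18758626]
 [-0.81525802 -0.23006101 -0.53143796  1.74995085]
 [ 0.          0.          0.          1.        ]]
top [[442.58840413   0.         273.47672896]
 [  0.         442.58840413 210.0884898 ]
 [  0.           0.           1.        ]] [[-0.00956204 -0.9999041  -0.01001781 -0.02602079]
 [-0.99667407  0.01034099 -0.08083231  0.42958313]
 [ 0.08092815  0.00921157 -0.99667737  1.53559957]
 [ 0.          0.          0.          1.        ]]
wrist [[325.1922621    0.         284.01378886]
 [  0.         325.1922621  209.17384792]
 [  0.           0.           1.        ]] [[ 0.3968717   0.91787297 -0.00143513 -0.575605  ]
 [ 0.88340039 -0.38154097  0.27208499 -0.03463253]
 [ 0.24919189 -0.10925063 -0.96227216  0.37870505]
 [ 0.          0.          0.          1.        ]]
```

View pics/top0.png

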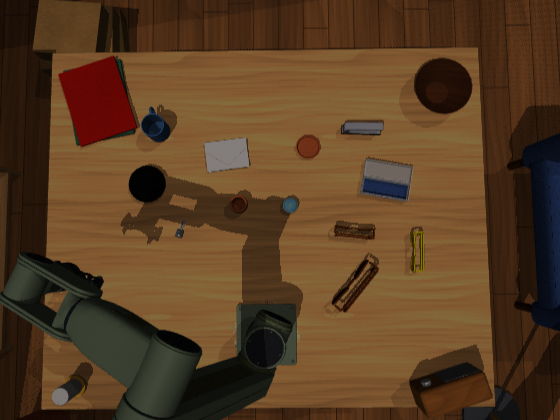

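View pics/scene0.png

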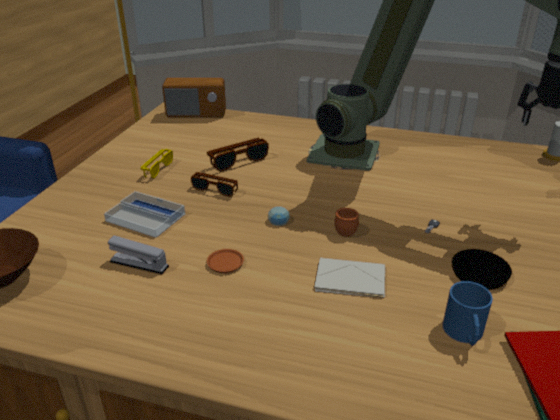

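View pics/wrist0.png

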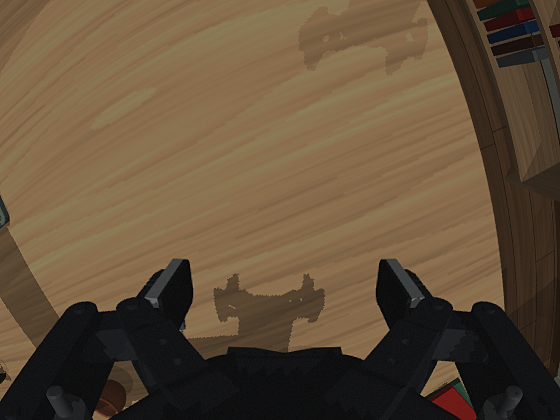

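The top view shows three pairs of sunglasses: brown at (355,231), larger brown at (355,284) and yellow at (418,250). The small brown pair at (355,231) fits, because it isn't yellow and is the smaller of the two browns. I'll confirm that in a crop and measure the rest.

Run:
```python
from h import *
p,d,K,T=ld('top0'); P=pts(d,K,T)
c=p[110:325,110:440]
cv2.imwrite('pics/c1.png',cv2.resize(c,None,fx=2.4,fy=2.4,interpolation=cv2.INTER_CUBIC))
c=p[195:325,310:440]
cv2.imwrite('pics/c2.png',cv2.resize(c,None,fx=4.5,fy=4.5,interpolation=cv2.INTER_CUBIC))
# height blobs
m=((P[...,2]>0.012)&(d>0)).astype(np.uint8)
n,l,s,ce=cv2.connectedComponentsWithStats(m)
for i in range(1,n):
    if s[i,4]>15:
        q=P[l==i]; r=cv2.minAreaRect((q[:,:2]*1000).astype(np.float32))
        print(np.round(ce[i]),s[i,4],'xy',np.round(q[:,:2].mean(0),3),'rect',np.round(r[0],1),np.round(r[1],1),round(r[2],1),'z',np.round(np.percentile(q[:,2],[5,50,98]),3))
print(P[300,100],P[270,300],P[60,250],P[380,420])
```

```text
[ 97. 101.] 4597 xy [0.827 0.598] rect [828.  597.7] [293.8 226.1] 15.5 z [0.016 0.022 0.029]
[444.  85.] 2000 xy [ 0.863 -0.635] rect [ 849.5 -619.8] [196.6 196.1] 77.4 z [0.016 0.045 0.073]
[154. 126.] 469 xy [0.724 0.381] rect [726.5 386.6] [104.2  78.4] 42.5 z [0.017 0.061 0.094]
[362. 127.] 354 xy [ 0.713 -0.341] rect [ 717.  -343.8] [132.6  33.4] 88.9 z [0.015 0.054 0.064]
[226. 155.] 581 xy [0.629 0.136] rect [629.6 135.6] [103.6 149.7] 6.7 z [0.012 0.014 0.02 ]
[387. 180.] 407 xy [ 0.53 -0.43] rect [ 530.3 -428.3] [168.  126.9] 79.5 z [0.014 0.025 0.034]
[144. 183.] 221 xy [0.53  0.426] rect [526.  415.1] [129.3 129.2] 13.5 z [0.013 0.02  0.027]
[238. 204.] 142 xy [0.449 0.091] rect [447.7  89.8] [57.7 57.9] 90.0 z [0.015 0.053 0.063]
[290. 205.] 198 xy [ 0.445 -0.088] rect [444.7 -86.7] [53.1 52.5] 86.5 z [0.017 0.03  0.041]
[355. 233.] 206 xy [ 0.345 -0.308] rect [ 347.8 -307.5] [138.3  36.9] 83.3 z [0.031 0.04  0.047]
[418. 252.] 312 xy [ 0.28  -0.524] rect [ 279.  -523.2] [ 37.3 136.7] 88.3 z [0.018 0.037 0.047]
[149. 346.] 21596 xy [0.084 0.227] rect [ 64.1 251.4] [769.4 261.4] 71.8 z [0.18  0.627 0.753]
[356. 286.] 532 xy [ 0.165 -0.307] rect [ 164.1 -305.5] [ 53.2 194.5] 50.4 z [0.022 0.055 0.063]
[450. 390.] 3009 xy [-0.158 -0.588] rect [-164.5 -597.4] [101.7 221.2] 15.8 z [0.032 0.127 0.135]
[ 67. 391.] 550 xy [-0.163  0.649] rect [-166.2  658.2] [70.3 65. ] 66.5 z [0.014 0.097 0.116]
[0.19294229 0.3342986  0.61667897] [ 0.21896061 -0.12112967  0.00032852] [ 9.81202792e-01  5.02938196e-02 -1.35471110e-05] [-0.14809708 -0.51557104  0.03725176]
```

View pics/c1.png

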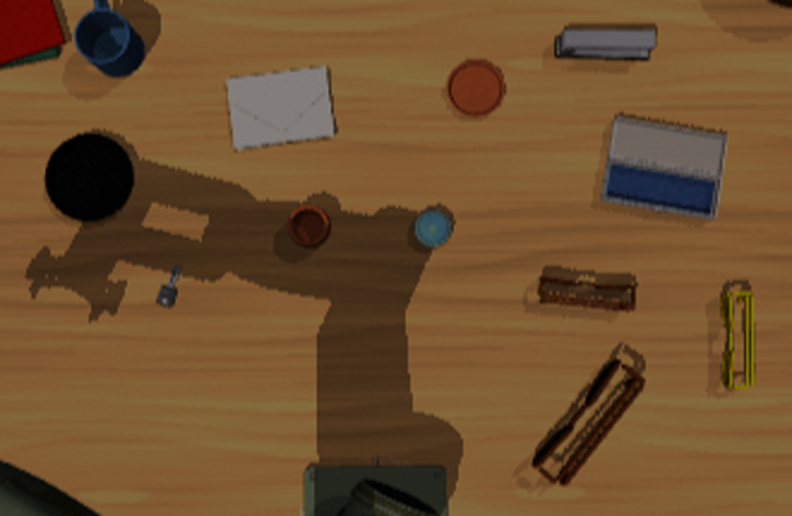

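View pics/c2.png

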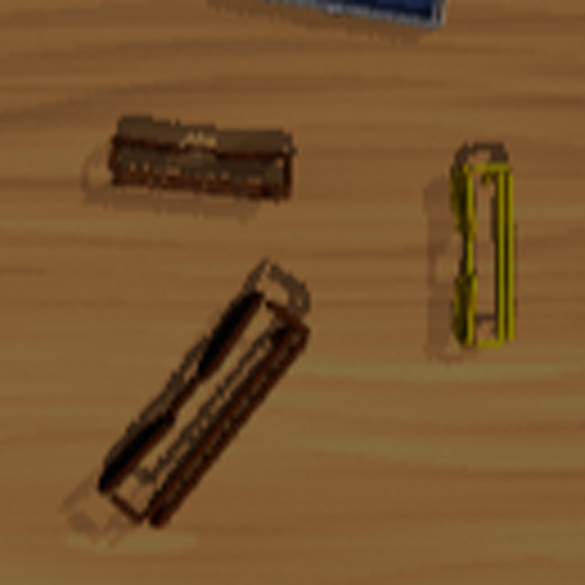

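The crop confirms it: the small brown pair at about (355,231) is the target, roughly 138 x 37 mm. The large brown pair measures 194 mm and the third is yellow. Next I'll refine the positions.

```bash
cat >> h.py <<'E'
def rect(q):
    r=cv2.minAreaRect((q[:,:2]*1000).astype(np.float32)); b=cv2.boxPoints(r)
    e=[b[1]-b[0],b[2]-b[1]]; L=max(e,key=np.linalg.norm); return np.round(r[0],1),np.round(r[1],1),round(np.degrees(np.arctan2(L[1],L[0]))%180,1)
def raym(mask,z,K,T):
    v,u=np.nonzero(mask); return np.array([ray(a,b,z,K,T) for a,b in zip(u,v)])
E
python3 - <<'E'
from h import *
p,d,K,T=ld('top0'); P=pts(d,K,T); hsv=cv2.cvtColor(p,cv2.COLOR_BGR2HSV)
print('cam',np.linalg.inv(T)[:3,3])
def win(u0,u1,v0,v1):
    w=np.zeros(d.shape,bool); w[v0:v1,u0:u1]=1; return w
def show(n,m,z):
    m=cv2.morphologyEx(m.astype(np.uint8),cv2.MORPH_OPEN,np.ones((2,2)))
    q=raym(m,z,K,T); print(n,len(q),'mean',np.round(q.mean(0)*1000,1),rect(q))
H,S,V=[hsv[...,i].astype(int) for i in range(3)]
Z=P[...,2]
show('pot rim',win(225,255,192,218)&(Z>.045),.055)
show('pot col',win(225,255,192,218)&(S>170)&(H<10),.05)
show('pw',win(278,305,192,220)&(H>80)&(H<120)&(S>60),.016)
show('saucer',win(292,325,130,165)&(H<9)&(S>150),.011)
show('dish',win(120,175,160,210)&(V<25),.022)
show('letters',win(195,260,130,180)&(S<60),.012)
show('lining',win(355,420,150,210)&(H>100)&(H<130)&(S>110),.003)
show('case z',win(355,420,150,210)&(Z>.014),.026)
show('key',win(170,192,218,242)&((H>60)&(H<150)|(S<70)),.005)
show('sung',win(330,380,218,245)&(Z>.025),.04)
print(P[139:159:4,308].round(3)); 
for r in range(218,242): print(r,[tuple(p[r,c]) for c in range(174,190,2)]) if r%3==0 else 0
E
```

```text
cam [ 0.30363232 -0.04460589  1.56496086]
pot rim 81 mean [448.6  88.1  55. ] (array([445. ,  87.4]), array([54.9, 55.2]), np.float32(179.7))
pot col 218 mean [446.4  87.5  50. ] (array([445.5,  87.9]), array([55.1, 55.4]), np.float32(179.7))
pw 133 mean [443.6 -90.9  16. ] (array([443.2, -92. ]), array([42.1, 42.3]), np.float32(179.4))
saucer 195 mean [ 649.5 -158.    11. ] (array([ 654.7, -155.2]), array([75.2, 76.1]), np.float32(149.7))
dish 1033 mean [523.9 411.5  22. ] (array([524.2, 411.1]), array([127.8, 124.4]), np.float32(89.4))
letters 1222 mean [626.9 132.2  12. ] (array([627. , 132.2]), array([105.7, 149.8]), np.float32(96.9))
lining 563 mean [ 500.5 -428.9    3. ] (array([ 500.6, -428.8]), array([153.9,  46. ]), np.float32(79.5))
case z 295 mean [ 522.4 -435.7   26. ] (array([ 526. , -431.1]), array([168.2, 127.4]), np.float32(79.7))
key 67 mean [359.8 296.6   5. ] (array([365.6, 297.8]), array([22.1, 55.4]), np.float32(170.9))
sung 138 mean [ 340.4 -315.7   40. ] (array([ 344.2, -310.3]), array([138.3,  37.3]), np.float32(83.2))
[[ 0.685 -0.157  0.001]
 [ 0.669 -0.156  
[... 2271 characters left out ...]
8(79), np.uint8(117)), (np.uint8(39), np.uint8(73), np.uint8(107)), (np.uint8(33), np.uint8(51), np.uint8(72)), (np.uint8(34), np.uint8(42), np.uint8(54)), (np.uint8(37), np.uint8(69), np.uint8(102)), (np.uint8(44), np.uint8(82), np.uint8(119)), (np.uint8(45), np.uint8(82), np.uint8(121)), (np.uint8(44), np.uint8(82), np.uint8(121))]
240 [(np.uint8(45), np.uint8(82), np.uint8(122)), (np.uint8(47), np.uint8(84), np.uint8(123)), (np.uint8(46), np.uint8(85), np.uint8(123)), (np.uint8(45), np.uint8(84), np.uint8(122)), (np.uint8(46), np.uint8(82), np.uint8(122)), (np.uint8(47), np.uint8(82), np.uint8(123)), (np.uint8(47), np.uint8(83), np.uint8(124)), (np.uint8(45), np.uint8(82), np.uint8(122))]
```

```bash
cat >> h.py <<'E'
def plan(x,y,z,az=None):
    """target TCP (m), az = world azimuth (deg) of jaw axis (mod 180)"""
    s=bot.read_state(); Rt=R.from_quat(s['ee_rot']); p=np.array(s['eef_pos'])
    ty=Rt.apply([0,1,0]); a0=np.degrees(np.arctan2(ty[1],ty[0]))
    if az is None: az=a0
    dd=(az-a0+90)%180-90
    j6=np.degrees(s['joints'][5])
    # target R: z down, y at a0+dd
    a=np.radians(a0+dd); yy=np.array([np.cos(a),np.sin(a),0]); zz=np.array([0,0,-1.]); xx=np.cross(yy,zz)
    Rg=R.from_matrix(np.stack([xx,yy,zz],1))
    rv=(Rt.inv()*Rg).as_rotvec()/np.pi; t=Rt.inv().apply(np.array([x,y,z])-p)/0.3
    print('t',round(float(s['clock']),2),'pos',(p*1000).round(1),'az',round(a0,1),'j6',round(j6,1),'w',round(s['gripper_width']*1000,1),'F',np.round(s['ft_force'],1))
    print('   rot',rv.round(4),'shift',t.round(4),'deg',round(dd,1),'mm',round(np.linalg.norm(t)*300))
def wray(u,v,z,K,T):
    a,b=u-K[0,2],v-K[1,2]; r=np.hypot(a,b)+1e-9; th=r/K[0,0]
    c=np.array([a/r*np.sin(th),b/r*np.sin(th),np.cos(th)]); Ti=np.linalg.inv(T); w=Ti[:3,:3]@c; o=Ti[:3,3]
    return o+w*(z-o[2])/w[2]
def wproj(X,K,T):
    c=T[:3,:3]@np.array(X)+T[:3,3]; th=np.arctan2(np.hypot(c[0],c[1]),c[2]); ph=np.arctan2(c[1],c[0])
    return K[0,2]+K[0,0]*th*np.cos(ph),K[1,2]+K[0,0]*th*np.sin(ph)
def wmask(m,z,K,T):
    v,u=np.nonzero(m); return np.array([wray(a,b,z,K,T) for a,b in zip(u,v)])
E
python3 - <<'E'
from h import *
plan(.345,.300,.15,81)
m=bot.camera_model('wrist');s=bot.read_state()
Ti=np.linalg.inv(np.array(m['camera_from_world'])); print(R.from_quat(s['ee_rot']).inv().apply(Ti[:3,3]-s['eef_pos']))
E
```

```text
t 0.15 pos [227.9 527.5 230.7] az 66.6 j6 -1.1 w 85.5 F [ 0.2 -0.7  0.1]
   rot [-0.0004 -0.0001 -0.0798] shift [-0.6592 -0.541   0.2696] deg 14.4 mm 268
[ 0.06951889  0.00136445 -0.14246234]
```

Call:
move_arm:
  deltas:
    - [[0,0,-0.08],[-0.66,-0.54,0.27],0.3]
    - [[0,0,-0.08],[-0.66,-0.54,0.27],0.3]
    - [[0,0,-0.08],[-0.66,-0.54,0.27],0.3]
    - [[0,0,-0.08],[-0.66,-0.54,0.27],0.3]
    - [[0,0,-0.08],[-0.66,-0.54,0.27],0.3]

```text
clock: 0.57
eef_pos: [0.3192, 0.3504, 0.168]
ee_rot: [0.078, 0.997, -0.0, -0.0]
ft_force: [0.5, 0.7, 0.6]
gripper_width: 0.0598
```

Run:
```python
from h import *
plan(.345,.300,.15,81)
```

```text
t 0.57 pos [319.2 350.4 168. ] az 81.1 j6 -34.8 w 59.8 F [0.5 0.7 0.6]
   rot [-0.      0.      0.0005] shift [-0.1111 -0.1525  0.0599] deg -0.1 mm 59
```

Call:
move_arm:
  deltas:
    - [[0,0,0],[-0.11,-0.15,0.06],0.3]
    - [[0,0,0],[-0.11,-0.15,0.06],0.3]
    - [[0,0,0],[-0.11,-0.15,0.06],0.3]
    - [[0,0,0],[-0.11,-0.15,0.06],0.3]

```text
clock: 0.9
eef_pos: [0.3447, 0.302, 0.1505]
ee_rot: [0.079, 0.997, 0.0, -0.0]
ft_force: [0.3, -0.6, -0.0]
gripper_width: 0.0599
```

Run:
```python
from h import *
plan(.345,.300,.15,81)
p,d,m=cap('wrist','w1')
```

```text
t 0.9 pos [344.7 302.  150.5] az 80.9 j6 -41.2 w 59.9 F [ 0.3 -0.6 -0. ]
   rot [ 0.     -0.0002 -0.0006] shift [-0.002  -0.0065  0.0017] deg 0.1 mm 2
```

View pics/w1.png

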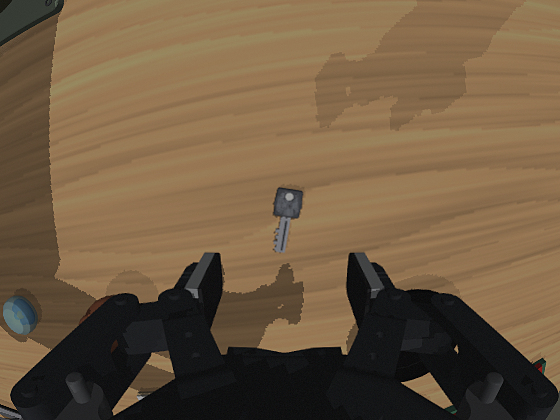

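The wrist view shows the key's head at about (287,203) and the blade tip at about (280,252). I'll measure both.

Run:
```python
from h import *
p,d,K,T=ld('w1')
w=p[170:265,255:320].astype(int)
sat=cv2.cvtColor(p,cv2.COLOR_BGR2HSV)[...,1]
m=np.zeros(sat.shape,bool); m[180:262,262:312]=(sat[180:262,262:312]<75)
m=cv2.morphologyEx(m.astype(np.uint8),cv2.MORPH_OPEN,np.ones((2,2)))
n,l,s,c=cv2.connectedComponentsWithStats(m); i=1+np.argmax(s[1:,4]); m=l==i; print(s[i])
v,u=np.nonzero(m); hd=m.copy(); hd[219:]=0
q=wmask(hd,.008,K,T); print('head',rect(q),q.mean(0).round(4))
q=wmask(m,.005,K,T); print('all',rect(q))
print(d[203,287],wray(287,203,.008,K,T),wray(280,252,.003,K,T))
```

```text
[ 274  189   30   65 1144]
head (array([352. , 306.6]), array([24.9, 27.4]), np.float32(167.1)) [0.3519 0.3066 0.008 ]
all (array([370. , 302.6]), array([25.1, 63.1]), np.float32(167.1))
0.2942501 [0.35084735 0.30532177 0.008     ] [0.39947686 0.29083974 0.003     ]
```

Run:
```python
from h import *
plan(.3515,.306,.06,77.1)
p,d,K,T=ld('scene0')
cv2.imwrite('pics/s_key.png',cv2.resize(p[205:245,410:450],None,fx=10,fy=10,interpolation=cv2.INTER_CUBIC))
for X in ([.352,.3066,.008],[.347,.301,.008]):
    c=T[:3,:3]@X+T[:3,3]; print((K@c)/c[2])
```

```text
t 0.95 pos [344.7 303.1 150.9] az 81.0 j6 -41.2 w 59.9 F [0.6 0.1 0.1]
   rot [0.0003 0.     0.0216] shift [-0.0207  0.0129  0.3031] deg -3.9 mm 91
[433.91657201 221.01841758   1.        ]
[431.81012728 219.67096538   1.        ]
```

View pics/s_key.png

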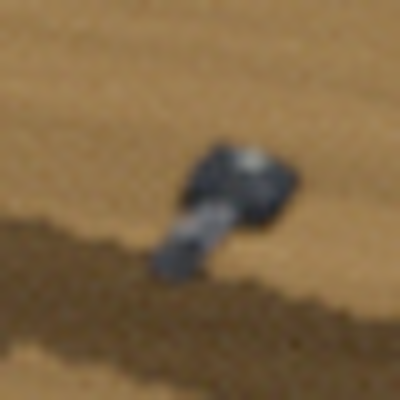

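The scene view agrees with the wrist measurement; the top camera's rays read about 4 mm low in x and y.

Call:
move_arm:
  deltas:
    - [[0,0,0.0216],[-0.022,0.013,0.15],0.4]
    - [[0,0,0.0216],[-0.022,0.013,0.3],0.4]
    - [[0,0,0.0216],[-0.022,0.013,0.3],0.4]
    - [[0,0,0.0216],[-0.022,0.013,0.3],0.4]

```text
clock: 1.28
eef_pos: [0.3498, 0.3053, 0.0589]
ee_rot: [0.111, 0.994, -0.002, -0.002]
ft_force: [0.3, -0.4, 0.0]
gripper_width: 0.0515
```

Run:
```python
from h import *
p,d,m=cap('wrist','w2')
plan(.3515,.306,.003,77.1)
cv2.imwrite('pics/w2c.png',cv2.resize(p[190:310,190:380],None,fx=4,fy=4))
```

```text
t 1.33 pos [351.2 306.2  60.7] az 77.3 j6 -37.6 w 51.1 F [0.8 0.7 0.7]
   rot [-0.0003 -0.0003  0.0008] shift [-0.0013 -0.0004  0.1925] deg -0.2 mm 58
```

View pics/w2c.png

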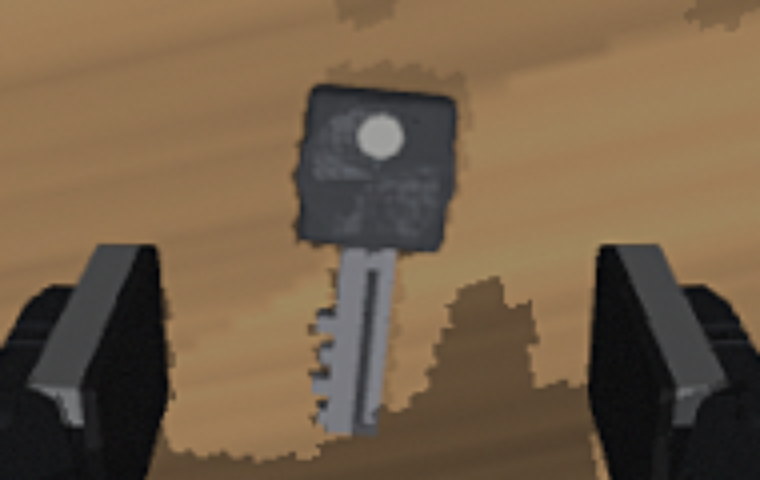

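Run:
```python
from h import *
p,d,K,T=ld('w2')
for a,b in((377,165),(312,85),(455,95),(440,250),(297,240)): print(wray(190+a/4,190+b/4,.008,K,T).round(4))
```

```text
[0.3498 0.3067 0.008 ]
[0.3348 0.2997 0.008 ]
[0.3413 0.321  0.008 ]
[0.3663 0.3134 0.008 ]
[0.3595 0.2912 0.008 ]
```

Call:
move_arm:
  deltas:
    - [[0,0,0.012],[-0.001,0,0.1],0.45]
    - [[0,0,0.012],[-0.001,0,0.17],0.45]
    - [[0,0,0.012],[-0.001,0,0.192],0.45]
    - [[0,0,0.012],[-0.001,0,0.192],0.7]
    - [[0,0,0.012],[-0.001,0,0.192],0.9]

```text
clock: 1.75
eef_pos: [0.3529, 0.3064, 0.0046]
ee_rot: [0.13, 0.991, 0.001, 0.001]
ft_force: [0.0, -0.1, 1.1]
gripper_width: 0.0238
```

Call:
move_arm:
  deltas:
    - [[0,0,0],[0,0,0],1]
    - [[0,0,0],[0,0,0],1]
    - [[0,0,0],[0,0,0],1]

```text
clock: 2.0
eef_pos: [0.3531, 0.3065, 0.0049]
ee_rot: [0.131, 0.991, 0.002, 0.001]
ft_force: [-1.5, 0.4, 6.7]
gripper_width: 0.0213
```

Run:
```python
from h import *
plan(.3515,.306,.12)
```

```text
t 2.0 pos [353.1 306.5   4.9] az 75.0 j6 -35.5 w 21.3 F [-1.5  0.4  6.7]
   rot [ 0.0012  0.0007 -0.    ] shift [ 0.0039 -0.0014 -0.3835] deg 0.0 mm 115
```

Call:
move_arm:
  deltas:
    - [[0,0,0],[0,0,-0.1],1]
    - [[0,0,0],[0,0,-0.2],1]
    - [[0,0,0],[0,0,-0.3],1]
    - [[0,0,0],[0,0,-0.3],1]

```text
clock: 2.33
eef_pos: [0.3552, 0.3079, 0.099]
ee_rot: [0.131, 0.991, 0.005, 0.004]
ft_force: [0.6, 0.7, 0.2]
gripper_width: 0.021
```

Run:
```python
from h import *
p,d,m=cap('wrist','w3')
plan(.5106,.4197,.08)
```

```text
t 2.38 pos [354.1 306.9  96.7] az 75.0 j6 -35.5 w 20.9 F [ 0.5 -0.3 -0.8]
   rot [ 0.0024  0.0017 -0.    ] shift [-0.4063  0.4978  0.0616] deg 0.0 mm 194
```

View pics/w3.png

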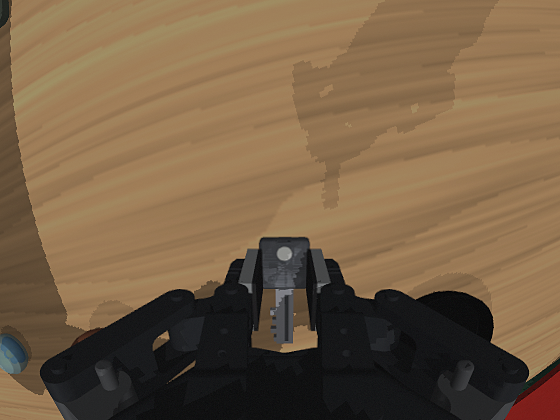

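Call:
move_arm:
  deltas:
    - [[0,0,0],[-0.41,0.5,0.06],1]
    - [[0,0,0],[-0.41,0.5,0.06],1]
    - [[0,0,0],[-0.41,0.5,0.06],1]
    - [[0,0,0],[-0.41,0.5,0.06],1]
    - [[0,0,0],[-0.41,0.5,0.06],1]

```text
clock: 2.8
eef_pos: [0.5122, 0.4199, 0.0738]
ee_rot: [0.131, 0.991, 0.0, 0.0]
ft_force: [0.4, 0.2, 0.2]
gripper_width: 0.0209
```

Call:
move_arm:
  deltas:
    - [[0,0,0],[0,0,0],1]
    - [[0,0,0],[0,0,0],1]

```text
clock: 2.97
eef_pos: [0.5097, 0.4182, 0.0732]
ee_rot: [0.131, 0.991, -0.001, -0.001]
ft_force: [-0.3, -1.0, -0.3]
gripper_width: 0.021
```

Run:
```python
from h import *
p,d,m=cap('wrist','w4')
plan(.5106,.4197,.012)
```

```text
t 3.02 pos [508.7 417.5  73.6] az 75.0 j6 -36.6 w 20.9 F [-0.9 -0.2  0.1]
   rot [-0.0009 -0.0007 -0.    ] shift [-0.0047  0.0094  0.2052] deg 0.0 mm 62
```

View pics/w4.png

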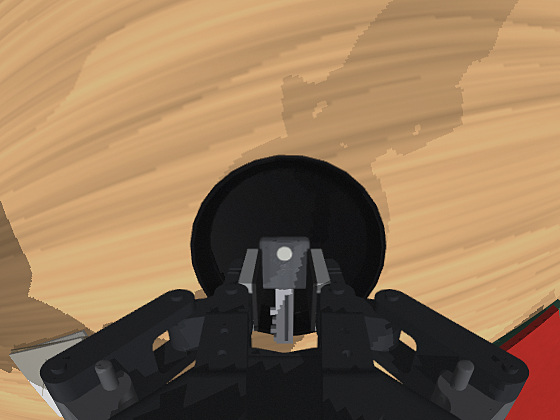

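Run:
```python
from h import *
p,d,K,T=ld('w4')
g=cv2.cvtColor(p,cv2.COLOR_BGR2GRAY)
m=(g<45); m[:140]=0;m[265:]=0; m[:, :180]=0; m[:,400:]=0
q=[]
for v in range(165,255,5):
    u=np.nonzero(m[v])[0]
    for a in (u.min(),u.max()): q.append(wray(a,v,.022,K,T)[:2])
for u in range(250,330,5):
    v=np.nonzero(m[:,u])[0].min(); q.append(wray(u,v,.022,K,T)[:2])
q=np.array(q)
A=np.c_[2*q,np.ones(len(q))]; s,_,_,_=np.linalg.lstsq(A,(q**2).sum(1),rcond=None); r=np.sqrt(s[2]+s[:2]@s[:2]); print(s[:2],r, np.abs(np.hypot(*(q-s[:2]).T)-r).max())
print('head',wray(284,263,.08,K,T))
```

```text
[0.52663151 0.41768031] 0.06436847279435773 0.0005041098171370828
head [0.50501323 0.42091453 0.08      ]
```

Run:
```python
from h import *
plan(.512,.421,.010)
```

```text
t 3.02 pos [508.7 417.5  73.6] az 75.0 j6 -36.6 w 20.9 F [-0.9 -0.2  0.1]
   rot [-0.0009 -0.0007 -0.    ] shift [-0.0081  0.0148  0.2118] deg 0.0 mm 64
```

Call:
move_arm:
  deltas:
    - [[0,0,0],[-0.008,0.015,0.1],1]
    - [[0,0,0],[-0.008,0.015,0.17],1]
    - [[0,0,0],[-0.008,0.015,0.2],1]
    - [[0,0,0],[-0.008,0.015,0.21],1]
    - [[0,0,0],[-0.008,0.015,0.21],1]

```text
clock: 3.43
eef_pos: [0.5121, 0.4213, 0.0118]
ee_rot: [0.131, 0.991, -0.001, -0.001]
ft_force: [-0.6, 1.2, -0.4]
gripper_width: 0.021
```

Run:
```python
from h import *
plan(.512,.421,.010)
```

```text
t 3.43 pos [512.1 421.3  11.8] az 75.0 j6 -36.5 w 21.0 F [-0.6  1.2 -0.4]
   rot [-0.0004 -0.0003 -0.    ] shift [ 0.0001 -0.0011  0.0061] deg 0.0 mm 2
```

Call:
move_arm:
  deltas:
    - [[0,0,0],[0,0,0.006],1]
    - [[0,0,0],[0,0,0.006],0.6]
    - [[0,0,0],[0,0,0.006],0.5]
    - [[0,0,0],[0,0,0.0],0.5]
    - [[0,0,0],[0,0,-0.1],0.5]

```text
clock: 3.85
eef_pos: [0.5102, 0.4197, 0.0378]
ee_rot: [0.131, 0.991, -0.004, -0.004]
ft_force: [-0.7, 0.0, -0.8]
gripper_width: 0.0427
```

Call:
move_arm:
  deltas:
    - [[0,0,0],[0,0,-0.1],0.4]
    - [[0,0,0],[0,0,-0.2],0.2]
    - [[0,0,0],[0,0,-0.3],0.1]
    - [[0,0,0],[0,0,-0.3],0]

```text
clock: 4.18
eef_pos: [0.5162, 0.4245, 0.1401]
ee_rot: [0.131, 0.991, 0.005, 0.005]
ft_force: [2.3, -0.1, 1.6]
gripper_width: 0.0844
```

Run:
```python
from h import *
p,d,m=cap('wrist','w5')
plan(.45,.0915,.12,15)
```

```text
t 4.23 pos [515.1 423.6 137. ] az 75.0 j6 -36.5 w 85.6 F [-0.4 -0.4 -0.7]
   rot [3.200e-03 3.000e-04 3.333e-01] shift [-0.077  -1.1257  0.0485] deg -60.0 mm 339
```

View pics/w5.png

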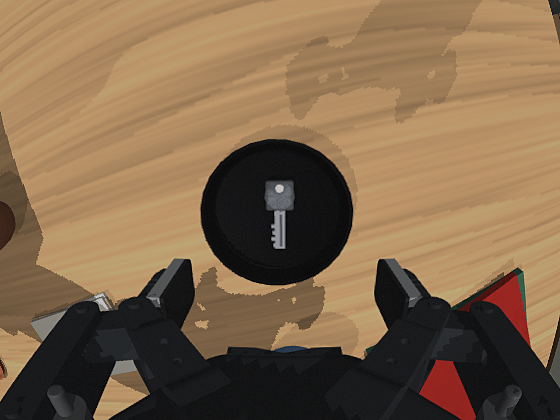

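The key lies flat near the centre of the dish, with its head at (279,192). The pot is next.

Run:
```python
from h import *
plan(.45,.0915,.13,75)
```

```text
t 4.23 pos [515.1 423.6 137. ] az 75.0 j6 -36.5 w 85.6 F [-0.4 -0.4 -0.7]
   rot [ 0.0025  0.0018 -0.0001] shift [-0.0771 -1.1254  0.0152] deg 0.0 mm 338
```

Call:
move_arm:
  deltas:
    - [[0,0,0],[-0.05,-0.7,0.0],0]
    - [[0,0,0],[-0.05,-0.7,0.0],0]
    - [[0,0,0],[-0.05,-0.7,0.0],0]
    - [[0,0,0],[-0.05,-0.7,0.0],0]
    - [[0,0,0],[-0.05,-0.7,0.0],0]

```text
clock: 4.65
eef_pos: [0.4722, 0.2155, 0.1312]
ee_rot: [0.13, 0.991, -0.0, -0.001]
ft_force: [0.7, -0.1, 0.7]
gripper_width: 0.0852
```

Run:
```python
from h import *
plan(.45,.0915,.13,75)
```

```text
t 4.65 pos [472.2 215.5 131.2] az 75.0 j6 -51.8 w 85.2 F [ 0.7 -0.1  0.7]
   rot [-0.0003 -0.0004  0.0002] shift [-0.0353 -0.4184  0.0045] deg -0.0 mm 126
```

Call:
move_arm:
  deltas:
    - [[0,0,0],[-0.035,-0.42,0.0],0]
    - [[0,0,0],[-0.035,-0.42,0.0],0]
    - [[0,0,0],[-0.035,-0.42,0.0],0]
    - [[0,0,0],[-0.035,-0.42,0.0],0]
    - [[0,0,0],[-0.035,-0.42,0.0],0]

```text
clock: 5.07
eef_pos: [0.4501, 0.091, 0.1316]
ee_rot: [0.133, 0.991, -0.0, -0.001]
ft_force: [0.4, 0.8, -0.8]
gripper_width: 0.0855
```

Run:
```python
from h import *
p,d,m=cap('wrist','w6')
plan(.45,.0915,.03,75)
```

```text
t 5.12 pos [450.8  92.4 131.8] az 74.9 j6 -64.7 w 85.3 F [-0.3  1.5 -0.1]
   rot [ 0.0001 -0.0002 -0.0008] shift [ 0.0017 -0.0038  0.3393] deg 0.1 mm 102
```

View pics/w6.png

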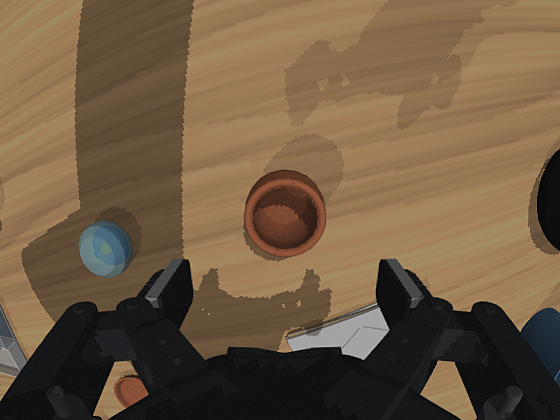

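Run:
```python
from h import *
p,d,K,T=ld('w6')
for u,v in((286,217),(247,217),(325,217),(286,178),(286,256)): print(wray(u,v,.057,K,T).round(4),wray(u,v,.03,K,T).round(4))
print('pw',[wray(u,v,.016,K,T).round(4) for u,v in((105,249),(79,249),(132,249))])
```

```text
[0.4486 0.0943 0.057 ] [0.4566 0.0923 0.03  ]
[0.4414 0.0679 0.057 ] [0.4485 0.0626 0.03  ]
[0.4558 0.1208 0.057 ] [0.4648 0.122  0.03  ]
[0.4219 0.1016 0.057 ] [0.4266 0.1004 0.03  ]
[0.4773 0.0866 0.057 ] [0.4889 0.0836 0.03  ]
pw [array([ 0.4469, -0.0852,  0.016 ]), array([ 0.4398, -0.1174,  0.016 ]), array([ 0.4537, -0.0552,  0.016 ])]
```

Run:
```python
from h import *
plan(.449,.0937,.006,75)
```

```text
t 5.12 pos [450.8  92.4 131.8] az 74.9 j6 -64.7 w 85.3 F [-0.3  1.5 -0.1]
   rot [ 0.0001 -0.0002 -0.0008] shift [0.0068 0.0024 0.4193] deg 0.1 mm 126
```

Call:
move_arm:
  deltas:
    - [[0,0,0],[0.007,0.002,0.1],0]
    - [[0,0,0],[0.007,0.002,0.2],0]
    - [[0,0,0],[0.007,0.002,0.3],0]
    - [[0,0,0],[0.007,0.002,0.38],0]
    - [[0,0,0],[0.007,0.002,0.418],0]

```text
clock: 5.53
eef_pos: [0.4476, 0.0954, 0.0036]
ee_rot: [0.13, 0.992, -0.001, -0.002]
ft_force: [-0.2, -0.1, 0.3]
gripper_width: 0.0853
```

Call:
move_arm:
  deltas:
    - [[0,0,0],[0,0,0],0.1]
    - [[0,0,0],[0,0,0],0.25]
    - [[0,0,0],[0,0,0],0.4]
    - [[0,0,0],[0,0,0],0.7]
    - [[0,0,0],[0,0,0],1]

```text
clock: 5.95
eef_pos: [0.45, 0.0946, 0.0075]
ee_rot: [0.13, 0.991, 0.0, 0.001]
ft_force: [0.8, -0.5, -1.8]
gripper_width: 0.0595
```

Call:
move_arm:
  deltas:
    - [[0,0,0],[0,0,0],1]
    - [[0,0,0],[0,0,-0.03],1]
    - [[0,0,0],[0,0,-0.1],1]
    - [[0,0,0],[0,0,-0.15],1]
    - [[0,0,0],[0,0,-0.15],1]

```text
clock: 6.37
eef_pos: [0.4515, 0.0945, 0.0547]
ee_rot: [0.131, 0.991, 0.001, 0.003]
ft_force: [0.5, -0.4, -1.3]
gripper_width: 0.0593
```

Run:
```python
from h import *
p,d,m=cap('wrist','w7')
plan(.652,-.154,.07,75)
```

```text
t 6.42 pos [450.6  94.4  53.4] az 75.0 j6 -64.6 w 59.3 F [ 0.1  0.6 -1.9]
   rot [ 0.0007  0.0013 -0.0001] shift [-0.8632 -0.6255 -0.053 ] deg 0.0 mm 320
```

View pics/w7.png

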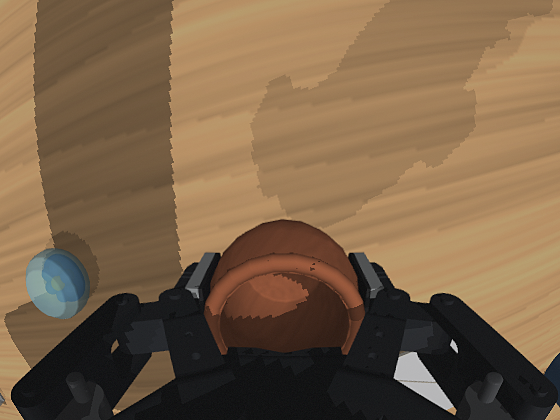

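The pot is held, and the lens-eye view shows it level between the pads. Next is the saucer centre, measured from the top and scene views and corrected by the offset seen at the dish and pot.

Run:
```python
from h import *
def circ(q):
    A=np.c_[2*q,np.ones(len(q))]; s,_,_,_=np.linalg.lstsq(A,(q**2).sum(1),rcond=None); return s[:2].round(4),round(float(np.sqrt(s[2]+s[:2]@s[:2])),4)
for n,w in(('top0',(290,328,128,166)),('scene0',(200,250,243,278))):
    p,d,K,T=ld(n); h=cv2.cvtColor(p,cv2.COLOR_BGR2HSV).astype(int)
    u0,u1,v0,v1=w; m=np.zeros(d.shape,np.uint8)
    c=h[v0:v1,u0:u1]; print(n,h[147,308] if n=='top0' else h[262,225])
    m[v0:v1,u0:u1]=((c[...,0]<9)|(c[...,0]>172))&(c[...,1]>140)
    m=cv2.morphologyEx(m,cv2.MORPH_OPEN,np.ones((3,3)))
    cs,_=cv2.findContours(m,cv2.RETR_EXTERNAL,cv2.CHAIN_APPROX_NONE); c=max(cs,key=cv2.contourArea)[:,0]
    q=np.array([ray(a,b,.011,K,T)[:2] for a,b in c]); print(circ(q), q.min(0),q.max(0),c.min(0),c.max(0))
p,d,K,T=ld('scene0')
# scene check on pot rim and dish
for X in([.449,.094,.057],[.5266,.4177,.022],[.655,-.15,.011]):
    c=T[:3,:3]@X+T[:3,3]; print(((K@c)/c[2])[:2].round(1))
big=np.hstack([cv2.resize(p[195:245,325:370],(450,500),interpolation=cv2.INTER_CUBIC),cv2.resize(p[245:280,205:245],(571,500),interpolation=cv2.INTER_CUBIC)[:, :345]])
cv2.imwrite('pics/s2.png',big)
```

```text
top0 [  8 202 110]
(array([ 0.6352, -0.1531]), 0.0106) [ 0.62853948 -0.16571936] [ 0.64678861 -0.14072471] [304 149] [311 154]
scene0 [ 11 176 138]Traceback (most recent call last):
  File "<stdin>", line 10, in <module>
ValueError: max() iterable argument is empty
```

Run:
```python
from h import *
def circ(q):
    A=np.c_[2*q,np.ones(len(q))]; s,_,_,_=np.linalg.lstsq(A,(q**2).sum(1),rcond=None); return s[:2].round(4),round(float(np.sqrt(s[2]+s[:2]@s[:2])),4)
for n,w in(('top0',(290,328,128,166)),('scene0',(200,250,243,278))):
    p,d,K,T=ld(n); 
    u0,u1,v0,v1=w; m=np.zeros(d.shape,np.uint8)
    c=p[v0:v1,u0:u1].astype(int)
    m[v0:v1,u0:u1]=(c[...,2]>1.9*c[...,1])&(c[...,2]>60)
    cs,_=cv2.findContours(m,cv2.RETR_EXTERNAL,cv2.CHAIN_APPROX_NONE); c=max(cs,key=cv2.contourArea)[:,0]
    q=np.array([ray(a,b,.011,K,T)[:2] for a,b in c]); print(n,circ(q), q.min(0),q.max(0),c.min(0),c.max(0))
for X in([.449,.094,.057],[.5266,.4177,.022],[.655,-.15,.011]):
    c=T[:3,:3]@X+T[:3,3]; print(((K@c)/c[2])[:2].round(1))
big=np.hstack([cv2.resize(p[195:245,325:370],(450,500),interpolation=cv2.INTER_CUBIC),cv2.resize(p[245:280,205:245],(345,302),interpolation=cv2.INTER_CUBIC).repeat(1,0)[:500] if 0 else cv2.copyMakeBorder(cv2.resize(p[245:280,205:245],(345,302)),0,198,0,0,0)])
cv2.imwrite('pics/s2.png',big)
```

```text
top0 (array([ 0.6564, -0.1543]), 0.0415) [ 0.61413184 -0.19479583] [ 0.69757031 -0.11253168] [296 135] [319 158]
scene0 (array([ 0.6534, -0.1866]), 0.0022) [ 0.65128213 -0.18719526] [ 0.65552712 -0.1849525 ] [211 255] [212 256]
[347.2 212. ]
[481.1 264.2]
[226.  258.6]
```

View pics/s2.png

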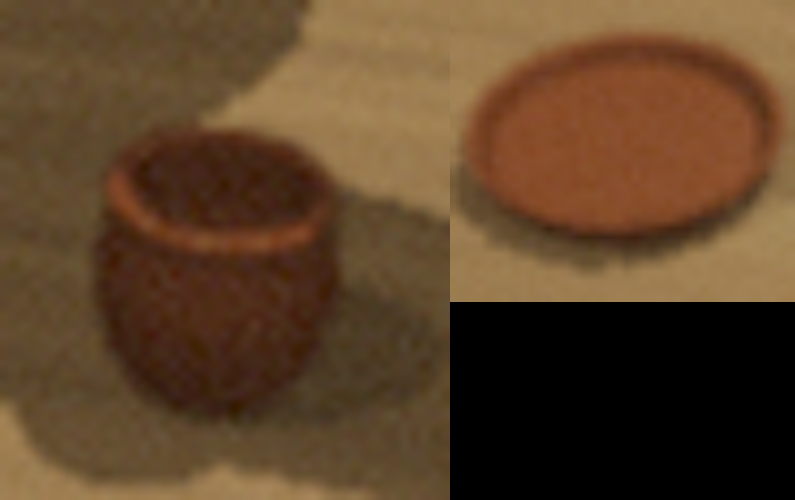

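Run:
```python
from h import *
plan(.6565,-.1505,.055,75)
```

```text
t 6.42 pos [450.6  94.4  53.4] az 75.0 j6 -64.6 w 59.3 F [ 0.1  0.6 -1.9]
   rot [ 0.0007  0.0013 -0.0001] shift [-0.8745 -0.6104 -0.0029] deg 0.0 mm 320
```

Call:
move_arm:
  deltas:
    - [[0,0,0],[-0.1,-0.07,-0.02],1]
    - [[0,0,0],[-0.2,-0.14,-0.02],1]
    - [[0,0,0],[-0.3,-0.21,-0.02],1]
    - [[0,0,0],[-0.4,-0.28,-0.02],1]
    - [[0,0,0],[-0.5,-0.35,-0.02],1]

```text
clock: 6.83
eef_pos: [0.567, -0.0475, 0.0567]
ee_rot: [0.131, 0.991, 0.0, -0.001]
ft_force: [1.0, 0.6, -1.7]
gripper_width: 0.0597
```

Run:
```python
from h import *
plan(.6565,-.1505,.055,75)
```

```text
t 6.83 pos [567.  -47.5  56.7] az 75.0 j6 -80.9 w 59.7 F [ 1.   0.6 -1.7]
   rot [-0.     -0.0006 -0.0001] shift [-0.377  -0.2542  0.005 ] deg 0.0 mm 136
```

Call:
move_arm:
  deltas:
    - [[0,0,0],[-0.1,-0.07,0],1]
    - [[0,0,0],[-0.2,-0.14,0],1]
    - [[0,0,0],[-0.3,-0.2,0],1]
    - [[0,0,0],[-0.36,-0.24,0],1]
    - [[0,0,0],[-0.375,-0.254,0],1]

```text
clock: 7.25
eef_pos: [0.6578, -0.152, 0.0561]
ee_rot: [0.132, 0.991, -0.0, 0.001]
ft_force: [0.4, 0.9, -1.3]
gripper_width: 0.0595
```

Run:
```python
from h import *
p,d,m=cap('wrist','w8'); cap('scene','s8'); p,d,m=cap('top','t8'); cv2.imwrite('pics/t8c.png',cv2.resize(p[90:230,240:400],None,fx=4.5,fy=4.2,interpolation=cv2.INTER_CUBIC))
plan(.6565,-.1505,.0115,75)
```

```text
t 7.4 pos [ 654.5 -148.5   56.2] az 74.9 j6 -88.7 w 59.4 F [-0.9  0.8 -1.9]
   rot [ 0.0001 -0.0011 -0.0003] shift [-0.0088 -0.0048  0.1491] deg 0.1 mm 45
```

View pics/s8.png

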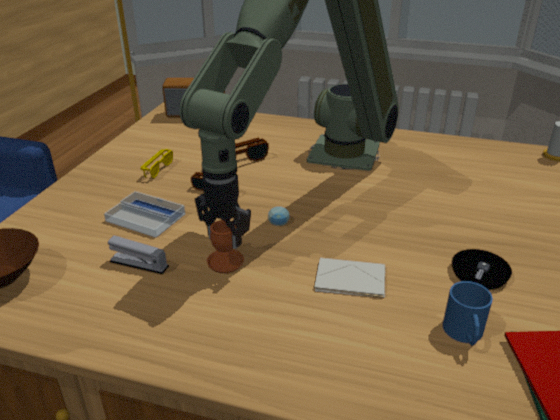

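View pics/w8.png

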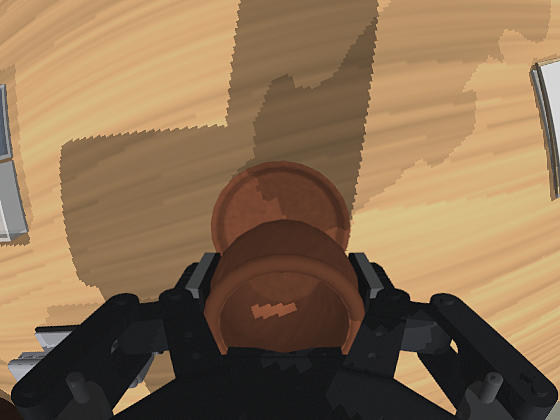

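The saucer's near rim is visible here, from u = 211 to 350 with its top at v = 162, so I'll fit a circle to it.

Run:
```python
from h import *
p,d,K,T=ld('w8'); c=p.astype(int)
m=((c[...,2]>1.75*c[...,1])&(c[...,1]<1.8*c[...,0]+30)); m[:150]=0;m[240:]=0;m[:,:195]=0;m[:,360:]=0
q=[];
for v in range(172,235,4):
    u=np.nonzero(m[v])[0]; q+= [wray(u.min(),v,.011,K,T)[:2],wray(u.max(),v,.011,K,T)[:2]]; print(v,u.min(),u.max(),end=';')
q=np.array(q);A=np.c_[2*q,np.ones(len(q))]; s,_,_,_=np.linalg.lstsq(A,(q**2).sum(1),rcond=None); r=np.sqrt(s[2]+s[:2]@s[:2]); print(s[:2],r, np.abs(np.hypot(*(q-s[:2]).T)-r).max())
```

```text
172 318 318;Traceback (most recent call last):
  File "<stdin>", line 6, in <module>
    return umr_minimum(a, axis, None, out, keepdims, initial, where)
ValueError: zero-size array to reduction operation minimum which has no identity
```

Run:
```python
from h import *
p,d,K,T=ld('w8')
c=cv2.resize(p[150:250,195:365],None,fx=4.5,fy=4.5,interpolation=cv2.INTER_CUBIC); cv2.imwrite('pics/w8c.png',c)
print(p[200,[205,215,225,250,330,340,345,352,358]])
```

```text
[[ 80 112 141]
 [ 83 115 143]
 [ 41  56  94]
 [ 49  70 119]
 [ 33  48  79]
 [ 41  57  93]
 [ 67  94 115]
 [ 64  90 114]
 [108 154 196]]
```

View pics/w8c.png

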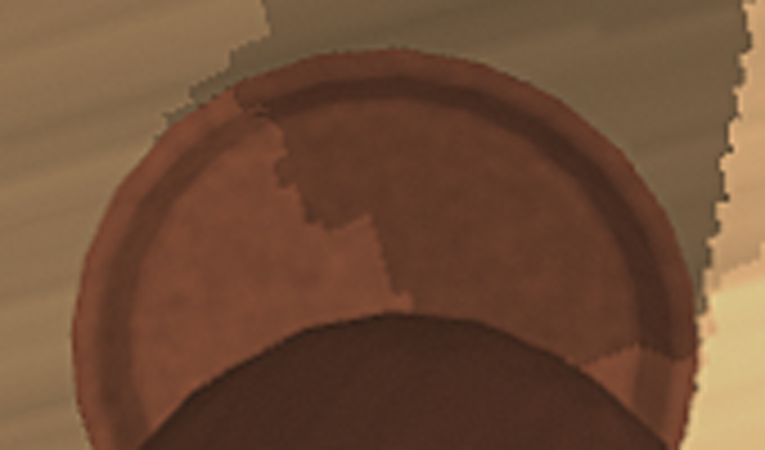

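Run:
```python
from h import *
p,d,K,T=ld('w8')
e=[(75,340),(82,280),(110,205),(160,140),(230,85),(300,58),(380,48),(460,56),(540,85),(610,140),(660,205),(688,270),(697,330),(693,380),(90,420)]
q=np.array([wray(195+a/4.5,150+b/4.5,.011,K,T)[:2] for a,b in e])
A=np.c_[2*q,np.ones(len(q))]; s,_,_,_=np.linalg.lstsq(A,(q**2).sum(1),rcond=None); r=np.sqrt(s[2]+s[:2]@s[:2]); print(s[:2],r, np.abs(np.hypot(*(q-s[:2]).T)-r).max())
plan(s[0],s[1],.0115,75)
```

```text
[ 0.65486435 -0.151818  ] 0.04267256951376559 0.0002495481252382664
t 7.4 pos [ 654.5 -148.5   56.2] az 74.9 j6 -88.7 w 59.4 F [-0.9  0.8 -1.9]
   rot [ 0.0001 -0.0011 -0.0003] shift [-0.0047 -0.0105  0.1491] deg 0.1 mm 45
```

Call:
move_arm:
  deltas:
    - [[0,0,0],[-0.004,-0.01,0.05],1]
    - [[0,0,0],[-0.004,-0.01,0.1],1]
    - [[0,0,0],[-0.004,-0.01,0.13],1]
    - [[0,0,0],[-0.004,-0.01,0.143],1]
    - [[0,0,0],[-0.004,-0.01,0.143],1]

```text
clock: 7.82
eef_pos: [0.6548, -0.1508, 0.0136]
ee_rot: [0.13, 0.991, 0.0, -0.002]
ft_force: [-0.2, -0.3, -1.9]
gripper_width: 0.0589
```

Run:
```python
from h import *
plan(.655,-.1518,.0115,75)
```

```text
t 7.82 pos [ 654.8 -150.8   13.6] az 75.0 j6 -89.0 w 58.9 F [-0.2 -0.3 -1.9]
   rot [ 0.0001 -0.001   0.0002] shift [-0.0014 -0.003   0.007 ] deg -0.0 mm 2
```

Call:
move_arm:
  deltas:
    - [[0,0,0],[0,-0.002,0.003],1]
    - [[0,0,0],[0,-0.002,0.006],1]
    - [[0,0,0],[0,-0.002,0.007],1]

```text
clock: 8.07
eef_pos: [0.6565, -0.1526, 0.0134]
ee_rot: [0.131, 0.991, -0.0, 0.001]
ft_force: [-0.9, -0.1, -1.7]
gripper_width: 0.0591
```

Call:
move_arm:
  deltas:
    - [[0,0,0],[0,0,0.003],1]
    - [[0,0,0],[0,0,0.006],1]
    - [[0,0,0],[0,0,0.006],1]

```text
clock: 8.32
eef_pos: [0.6564, -0.1528, 0.0113]
ee_rot: [0.131, 0.991, 0.0, 0.0]
ft_force: [0.2, -0.6, -1.4]
gripper_width: 0.0592
```

Call:
move_arm:
  deltas:
    - [[0,0,0],[0,0,0.003],1]
    - [[0,0,0],[0,0,0.005],1]
    - [[0,0,0],[0,0,0.005],1]

```text
clock: 8.57
eef_pos: [0.6564, -0.1527, 0.0112]
ee_rot: [0.131, 0.991, -0.0, 0.001]
ft_force: [-2.8, 1.0, 8.6]
gripper_width: 0.0593
```

Contact is made (Fz about +9 N). I'll back off the last 0.5 mm and open gradually.

Call:
move_arm:
  deltas:
    - [[0,0,0],[0,0,-0.002],1]
    - [[0,0,0],[0,0,-0.002],0.25]
    - [[0,0,0],[0,0,-0.002],0.15]
    - [[0,0,0],[0,0,-0.002],0.05]
    - [[0,0,0],[0,0,-0.002],0]

```text
clock: 8.98
eef_pos: [0.656, -0.1527, 0.0097]
ee_rot: [0.131, 0.991, 0.0, -0.0]
ft_force: [-0.3, 0.4, 1.4]
gripper_width: 0.0853
```

Call:
move_arm:
  deltas:
    - [[0,0,0],[0,0,-0.05],0]
    - [[0,0,0],[0,0,-0.15],0]
    - [[0,0,0],[0,0,-0.25],0]
    - [[0,0,0],[0,0,-0.35],0]
    - [[0,0,0],[0,0,-0.35],0]

```text
clock: 9.4
eef_pos: [0.6598, -0.1536, 0.1218]
ee_rot: [0.131, 0.991, -0.001, 0.006]
ft_force: [1.4, -0.3, 0.5]
gripper_width: 0.0852
```

Run:
```python
from h import *
p,d,m=cap('wrist','w9')
plan(.4465,-.0855,.12,75)
```

```text
t 9.45 pos [ 658.4 -153.2  118.9] az 75.0 j6 -89.1 w 85.6 F [ 0.7  0.1 -0.5]
   rot [ 0.0001  0.0026 -0.0001] shift [ 0.7406  0.0351 -0.0098] deg 0.0 mm 222
```

View pics/w9.png

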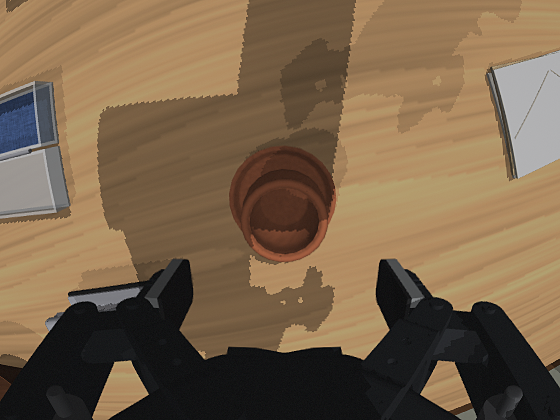

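The pot stands in the saucer, with its rim centre at about (285,220). The paperweight is next.

Call:
move_arm:
  deltas:
    - [[0,0,0],[0.74,0.035,-0.01],0]
    - [[0,0,0],[0.74,0.035,-0.01],0]
    - [[0,0,0],[0.74,0.035,-0.01],0]
    - [[0,0,0],[0.74,0.035,-0.01],0]
    - [[0,0,0],[0.74,0.035,-0.01],0]

```text
clock: 9.87
eef_pos: [0.4547, -0.0885, 0.1163]
ee_rot: [0.131, 0.991, 0.0, -0.001]
ft_force: [0.4, -0.1, 0.4]
gripper_width: 0.0854
```

Call:
move_arm:
  deltas:
    - [[0,0,0],[0.05,0,0],0]
    - [[0,0,0],[0.05,0,0],0]

```text
clock: 10.03
eef_pos: [0.4378, -0.0839, 0.1165]
ee_rot: [0.13, 0.991, 0.0, -0.003]
ft_force: [-0.1, -0.6, -0.4]
gripper_width: 0.0855
```

Run:
```python
from h import *
p,d,m=cap('wrist','w10')
plan(.4465,-.0855,.0,75)
p,d,K,T=ld('w9'); print('potrim',[wray(u,v,.061,K,T).round(4) for u,v in((285,220),(244,220),(327,220))])
```

```text
t 10.08 pos [441.3 -84.9 117.1] az 75.0 j6 -87.4 w 85.1 F [0.3 0.2 0.7]
   rot [-0.     -0.0006 -0.    ] shift [-0.0181  0.0024  0.3904] deg 0.0 mm 117
potrim [array([ 0.6568, -0.1506,  0.061 ]), array([ 0.6498, -0.1767,  0.061 ]), array([ 0.664 , -0.1238,  0.061 ])]
```

View pics/w10.png

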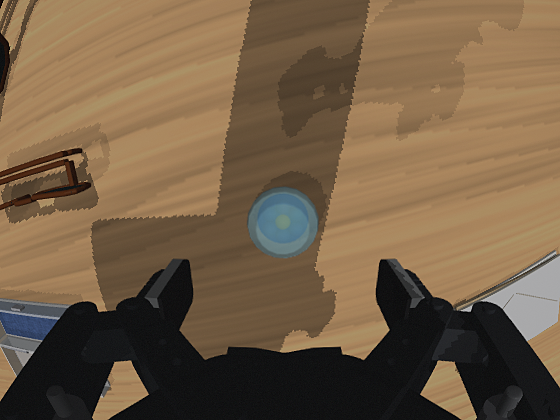

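Run:
```python
from h import *
p,d,K,T=ld('w10')
print([wray(u,v,.016,K,T).round(4) for u,v in((283,222),(248,222),(318,222),(283,187),(283,258))])
print([wray(u,v,.020,K,T).round(4) for u,v in((283,222),(248,222),(318,222),(283,187),(283,258))])
```

```text
[array([ 0.4468, -0.0857,  0.016 ]), array([ 0.4397, -0.1124,  0.016 ]), array([ 0.454 , -0.0591,  0.016 ]), array([ 0.4198, -0.0784,  0.016 ]), array([ 0.4767, -0.0937,  0.016 ])]
[array([ 0.4456, -0.0854,  0.02  ]), array([ 0.4386, -0.1116,  0.02  ]), array([ 0.4527, -0.0592,  0.02  ]), array([ 0.419 , -0.0782,  0.02  ]), array([ 0.4749, -0.0933,  0.02  ])]
```

Call:
move_arm:
  deltas:
    - [[0,0,0],[-0.02,0.002,0.1],0]
    - [[0,0,0],[-0.02,0.002,0.2],0]
    - [[0,0,0],[-0.02,0.002,0.3],0]
    - [[0,0,0],[-0.02,0.002,0.38],0]
    - [[0,0,0],[-0.02,0.002,0.39],0]

```text
clock: 10.5
eef_pos: [0.448, -0.0862, -0.0033]
ee_rot: [0.131, 0.991, 0.0, -0.004]
ft_force: [-0.8, 0.8, 0.3]
gripper_width: 0.0859
```

Run:
```python
from h import *
plan(.4475,-.0858,.0,75)
```

```text
t 10.5 pos [448.  -86.2  -3.3] az 75.0 j6 -87.3 w 85.9 F [-0.8  0.8  0.3]
   rot [-0.0001 -0.0023 -0.0001] shift [ 0.0019  0.0008 -0.0108] deg 0.0 mm 3
```

Call:
move_arm:
  deltas:
    - [[0,0,0],[0,0,0],0.1]
    - [[0,0,0],[0,0,0],0.25]
    - [[0,0,0],[0,0,0],0.4]
    - [[0,0,0],[0,0,0],0.7]
    - [[0,0,0],[0,0,0],1]

```text
clock: 10.92
eef_pos: [0.4509, -0.0868, 0.0025]
ee_rot: [0.131, 0.991, -0.0, 0.002]
ft_force: [0.8, -1.2, 7.5]
gripper_width: 0.0538
```

Call:
move_arm:
  deltas:
    - [[0,0,0],[0,0,0],1]
    - [[0,0,0],[0,0,-0.03],1]
    - [[0,0,0],[0,0,-0.1],1]
    - [[0,0,0],[0,0,-0.15],1]
    - [[0,0,0],[0,0,-0.15],1]

```text
clock: 11.33
eef_pos: [0.4512, -0.0867, 0.0488]
ee_rot: [0.131, 0.991, -0.0, 0.003]
ft_force: [1.0, -0.0, -1.4]
gripper_width: 0.0541
```

Run:
```python
from h import *
p,d,m=cap('wrist','w11')
plan(.63,.137,.06,75)
```

```text
t 11.38 pos [450.2 -86.5  47.5] az 75.0 j6 -87.3 w 53.7 F [ 0.5 -0.5 -0.8]
   rot [ 0.0001  0.0014 -0.0001] shift [-0.3859  0.8749 -0.0399] deg 0.0 mm 287
```

View pics/w11.png

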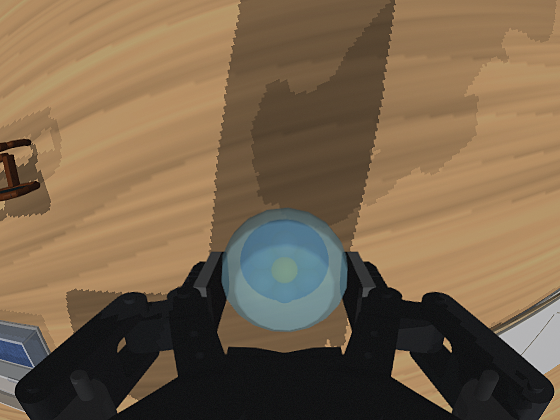

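Call:
move_arm:
  deltas:
    - [[0,0,0],[-0.05,0.11,-0.04],1]
    - [[0,0,0],[-0.1,0.22,-0.04],1]
    - [[0,0,0],[-0.15,0.34,-0.04],1]
    - [[0,0,0],[-0.2,0.45,-0.04],1]
    - [[0,0,0],[-0.25,0.57,-0.04],1]

```text
clock: 11.8
eef_pos: [0.5658, 0.0606, 0.0568]
ee_rot: [0.131, 0.991, -0.0, -0.001]
ft_force: [0.8, -0.2, -2.1]
gripper_width: 0.0542
```

Run:
```python
from h import *
plan(.63,.137,.06,75)
```

```text
t 11.8 pos [565.8  60.6  56.8] az 75.0 j6 -70.0 w 54.2 F [ 0.8 -0.2 -2.1]
   rot [-0.0003 -0.0006 -0.0001] shift [-0.1408  0.3014 -0.0112] deg 0.0 mm 100
```

Call:
move_arm:
  deltas:
    - [[0,0,0],[-0.05,0.11,0],1]
    - [[0,0,0],[-0.1,0.2,0],1]
    - [[0,0,0],[-0.13,0.27,0],1]
    - [[0,0,0],[-0.14,0.3,0],1]
    - [[0,0,0],[-0.14,0.3,0],1]

```text
clock: 12.22
eef_pos: [0.63, 0.1371, 0.0564]
ee_rot: [0.13, 0.992, -0.0, -0.001]
ft_force: [-0.9, -0.7, -2.1]
gripper_width: 0.0539
```

Run:
```python
from h import *
p,d,m=cap('wrist','w12')
plan(.63,.137,.06,75)
```

```text
t 12.27 pos [628.7 135.6  56.4] az 75.1 j6 -63.9 w 53.9 F [-0.4 -1.6 -0.9]
   rot [-0.0005 -0.0008  0.0004] shift [-0.0029  0.0055 -0.0119] deg -0.1 mm 4
```

View pics/w12.png

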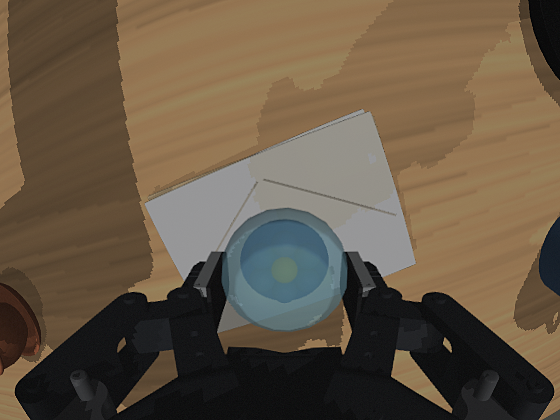

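Letter corners visible: A (146,203), B (371,112), C (415,263), D (218,332).

Run:
```python
from h import *
p,d,K,T=ld('w12')
q=[wray(u,v,.012,K,T) for u,v in((147,204),(371,112),(415,263),(218,332))]
print(np.round(q,4)); a,b,c,e=q; print((a+c)/2,(b+e)/2,np.linalg.norm(a-b),np.linalg.norm(b-c))
m=(a+c)/2; plan(m[0],m[1],.016,75)
```

```text
[[0.5888 0.0599 0.012 ]
 [0.5708 0.2065 0.012 ]
 [0.6733 0.218  0.012 ]
 [0.6907 0.0733 0.012 ]]
[0.63102161 0.1389502  0.012     ] [0.63073241 0.13990845 0.012     ] 0.14771402015144258 0.10313344733633906
t 12.27 pos [628.7 135.6  56.4] az 75.1 j6 -63.9 w 53.9 F [-0.4 -1.6 -0.9]
   rot [-0.0005 -0.0008  0.0004] shift [-0.0049  0.0129  0.1348] deg -0.1 mm 41
```

Call:
move_arm:
  deltas:
    - [[0,0,0],[-0.012,0.013,0.05],1]
    - [[0,0,0],[-0.012,0.013,0.1],1]
    - [[0,0,0],[-0.012,0.013,0.125],1]
    - [[0,0,0],[-0.012,0.013,0.132],1]
    - [[0,0,0],[-0.012,0.013,0.132],1]

```text
clock: 12.68
eef_pos: [0.6331, 0.1373, 0.0169]
ee_rot: [0.131, 0.991, -0.0, -0.001]
ft_force: [-0.1, -0.1, -1.7]
gripper_width: 0.0535
```

Call:
move_arm:
  deltas:
    - [[0,0,0],[0,0,0.003],1]
    - [[0,0,0],[0,0,0.006],1]
    - [[0,0,0],[0,0,0.006],1]

```text
clock: 12.93
eef_pos: [0.6345, 0.1382, 0.017]
ee_rot: [0.131, 0.991, 0.0, 0.001]
ft_force: [-0.6, 0.4, -1.8]
gripper_width: 0.0543
```

Call:
move_arm:
  deltas:
    - [[0,0,0],[0,0,0.003],1]
    - [[0,0,0],[0,0,0.006],1]
    - [[0,0,0],[0,0,0.006],1]

```text
clock: 13.18
eef_pos: [0.6342, 0.1383, 0.0146]
ee_rot: [0.131, 0.991, 0.0, 0.0]
ft_force: [0.2, 0.0, -0.9]
gripper_width: 0.0539
```

Run:
```python
from h import *
plan(.6335,.139,.014,75)
```

```text
t 13.18 pos [634.2 138.3  14.6] az 75.0 j6 -63.7 w 53.9 F [ 0.2  0.  -0.9]
   rot [ 0.  0. -0.] shift [0.0029 0.0015 0.0021] deg 0.0 mm 1
```

Call:
move_arm:
  deltas:
    - [[0,0,0],[0,0,0.003],1]
    - [[0,0,0],[0,0,0.005],1]
    - [[0,0,0],[0,0,0.005],1]

```text
clock: 13.43
eef_pos: [0.6342, 0.1384, 0.0145]
ee_rot: [0.131, 0.991, 0.0, 0.0]
ft_force: [-2.7, -0.2, 6.0]
gripper_width: 0.0538
```

In contact with the letters (Fz +6 N). Releasing.

Call:
move_arm:
  deltas:
    - [[0,0,0],[0,0,-0.002],1]
    - [[0,0,0],[0,0,-0.002],0.3]
    - [[0,0,0],[0,0,-0.002],0.2]
    - [[0,0,0],[0,0,-0.002],0.05]
    - [[0,0,0],[0,0,-0.002],0]

```text
clock: 13.85
eef_pos: [0.6343, 0.1383, 0.0135]
ee_rot: [0.131, 0.991, 0.0, 0.0]
ft_force: [0.5, 0.1, -0.0]
gripper_width: 0.0856
```

Call:
move_arm:
  deltas:
    - [[0,0,0],[0,0,-0.05],0]
    - [[0,0,0],[0,0,-0.15],0]
    - [[0,0,0],[0,0,-0.25],0]
    - [[0,0,0],[0,0,-0.35],0]
    - [[0,0,0],[0,0,-0.35],0]

```text
clock: 14.27
eef_pos: [0.638, 0.1391, 0.1254]
ee_rot: [0.131, 0.991, 0.002, 0.006]
ft_force: [1.2, -0.8, 2.1]
gripper_width: 0.085
```

Run:
```python
from h import *
p,d,m=cap('wrist','w13')
plan(.349,-.305,.14,-7)
```

```text
t 14.32 pos [636.6 138.8 122.5] az 75.0 j6 -63.7 w 85.3 F [-0.1  0.7 -0.7]
   rot [0.0026 0.0011 0.4555] shift [ 0.5423 -1.6768 -0.0684] deg -82.0 mm 529
```

View pics/w13.png

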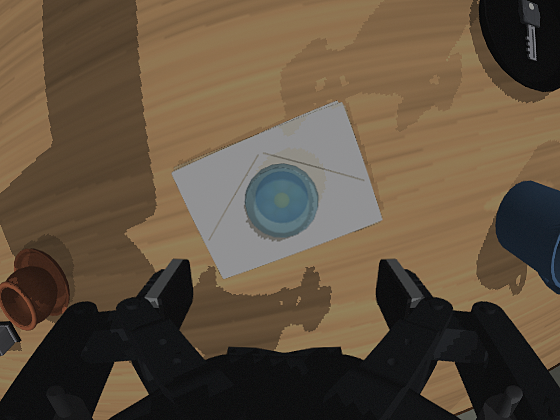

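The paperweight sits on the middle of the letters at (281,201). The sunglasses are next.

Call:
move_arm:
  deltas:
    - [[0,0,0.18],[0.22,-0.66,-0.1],0]
    - [[0,0,0.18],[0.22,-0.66,-0.1],0]
    - [[0,0,0.18],[0.22,-0.66,-0.1],0]
    - [[0,0,0.18],[0.22,-0.66,-0.1],0]
    - [[0,0,0.18],[0.22,-0.66,-0.1],0]

```text
clock: 14.73
eef_pos: [0.5185, -0.0349, 0.1472]
ee_rot: [0.404, 0.915, -0.0, -0.001]
ft_force: [1.1, -0.3, -0.2]
gripper_width: 0.0854
```

Run:
```python
from h import *
plan(.349,-.305,.14,-7)
p,d,K,T=ld('w13')
q=[wray(u,v,.012,K,T) for u,v in((173,172),(341,101),(382,217),(221,277))]; print(np.mean(q,0),[wray(u,v,.028,K,T).round(4) for u,v in((281,201),(245,201),(318,201))])
```

```text
t 14.73 pos [518.5 -34.9 147.2] az 42.3 j6 -47.4 w 85.4 F [ 1.1 -0.3 -0.2]
   rot [-0.0008 -0.0003  0.2741] shift [-0.2852 -1.0238  0.0251] deg -49.3 mm 319
[0.62947511 0.13830668 0.012     ] [array([0.6313, 0.1406, 0.028 ]), array([0.6241, 0.114 , 0.028 ]), array([0.6386, 0.1679, 0.028 ])]
```

Call:
move_arm:
  deltas:
    - [[0,0,0.19],[-0.18,-0.64,0.01],0]
    - [[0,0,0.19],[-0.18,-0.64,0.01],0]
    - [[0,0,0.19],[-0.18,-0.64,0.01],0]
    - [[0,0,0.19],[-0.18,-0.64,0.01],0]
    - [[0,0,0.19],[-0.18,-0.64,0.01],0]

```text
clock: 15.15
eef_pos: [0.4132, -0.205, 0.1442]
ee_rot: [0.656, 0.755, -0.0, -0.001]
ft_force: [0.9, -0.5, 0.2]
gripper_width: 0.0854
```

Run:
```python
from h import *
plan(.349,-.305,.15,-7)
```

```text
t 15.15 pos [ 413.2 -205.   144.2] az 8.0 j6 -35.8 w 85.4 F [ 0.9 -0.5  0.2]
   rot [-0.0007 -0.0002  0.0834] shift [-0.3003 -0.2584 -0.0191] deg -15.0 mm 119
```

Call:
move_arm:
  deltas:
    - [[0,0,0.083],[-0.3,-0.26,-0.02],0]
    - [[0,0,0.083],[-0.3,-0.26,-0.02],0]
    - [[0,0,0.083],[-0.3,-0.26,-0.02],0]
    - [[0,0,0.083],[-0.3,-0.26,-0.02],0]
    - [[0,0,0.083],[-0.3,-0.26,-0.02],0]

```text
clock: 15.57
eef_pos: [0.3504, -0.3047, 0.1503]
ee_rot: [0.748, 0.664, 0.0, -0.001]
ft_force: [0.7, 0.6, -0.0]
gripper_width: 0.0851
```

Run:
```python
from h import *
plan(.349,-.305,.15,-7)
cap('wrist','w14')
```

```text
t 15.57 pos [ 350.4 -304.7  150.3] az -6.8 j6 -35.7 w 85.1 F [ 0.7  0.6 -0. ]
   rot [-0.0004 -0.0005  0.0012] shift [-0.0016 -0.0044  0.0011] deg -0.2 mm 1
```

View pics/w14.png

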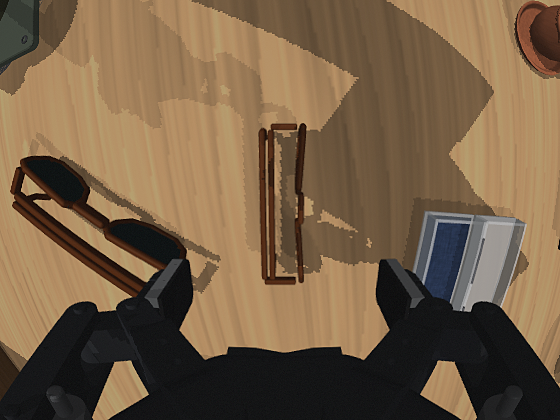

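The target pair spans u 262 to 306 and v 124 to 284 in the wrist view, and the large pair is clear at the left. I'll measure its outline at z = 40 mm.

Run:
```python
from h import *
p,d,K,T=ld('w14')
cv2.imwrite('pics/w14c.png',cv2.resize(p[110:300,240:330],None,fx=3.1,fy=3.1,interpolation=cv2.INTER_CUBIC))
for u,v in((262,128),(265,284),(306,124),(302,283)): print((u,v),wray(u,v,.040,K,T).round(4))
```

```text
(262, 128) [ 0.3408 -0.2389  0.04  ]
(265, 284) [ 0.3252 -0.3716  0.04  ]
(306, 124) [ 0.3748 -0.2398  0.04  ]
(302, 283) [ 0.3577 -0.3744  0.04  ]
```

View pics/w14c.png

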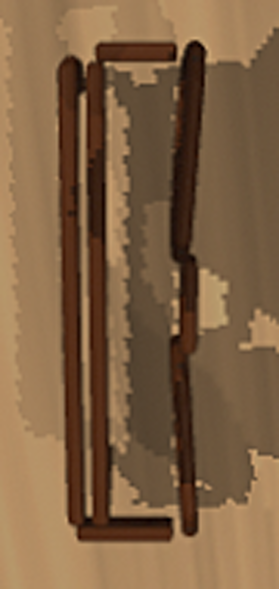

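Run:
```python
from h import *
p,d,K,T=ld('w14')
for u,v,z in((184,240,.055),(187,257,.05),(187,262,.05),(150,290,.06)): print(wray(u,v,z,K,T).round(4))
q=[]
# case
cv2.imwrite('pics/w14d.png',cv2.resize(p[195:320,395:535],None,fx=5,fy=4.7,interpolation=cv2.INTER_CUBIC))
plan(.3496,-.3062,.06,-7)
```

```text
[ 0.267  -0.3175  0.055 ]
[ 0.2642 -0.3346  0.05  ]
[ 0.2631 -0.3392  0.05  ]
[ 0.2256 -0.359   0.06  ]
t 15.62 pos [ 351.  -303.6  150.3] az -6.7 j6 -35.7 w 85.5 F [-0.2 -0.5 -0.7]
   rot [-0.0004 -0.0006  0.0019] shift [-0.0097 -0.0033  0.3011] deg -0.3 mm 90
```

View pics/w14d.png

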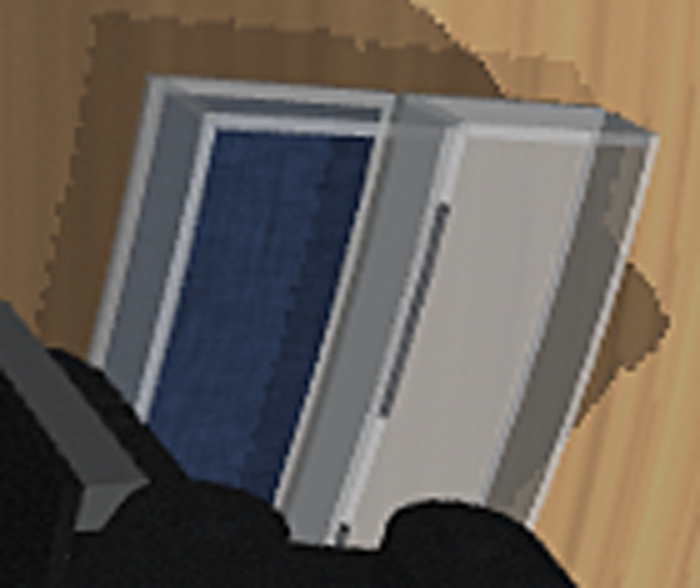

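Call:
move_arm:
  deltas:
    - [[0,0,0.002],[-0.01,-0.003,0.1],0.3]
    - [[0,0,0.002],[-0.01,-0.003,0.2],0.3]
    - [[0,0,0.002],[-0.01,-0.003,0.28],0.3]
    - [[0,0,0.002],[-0.01,-0.003,0.3],0.3]
    - [[0,0,0.002],[-0.01,-0.003,0.3],0.3]

```text
clock: 16.03
eef_pos: [0.35, -0.3045, 0.0595]
ee_rot: [0.748, 0.664, -0.0, -0.003]
ft_force: [0.2, -0.2, -0.3]
gripper_width: 0.0599
```

Run:
```python
from h import *
plan(.3496,-.3062,.028,-7)
cap('wrist','w15')
```

```text
t 16.03 pos [ 350.  -304.5   59.5] az -6.8 j6 -35.7 w 59.9 F [ 0.2 -0.2 -0.3]
   rot [-0.0013 -0.0011  0.0012] shift [-0.0061 -0.0004  0.105 ] deg -0.2 mm 32
```

View pics/w15.png

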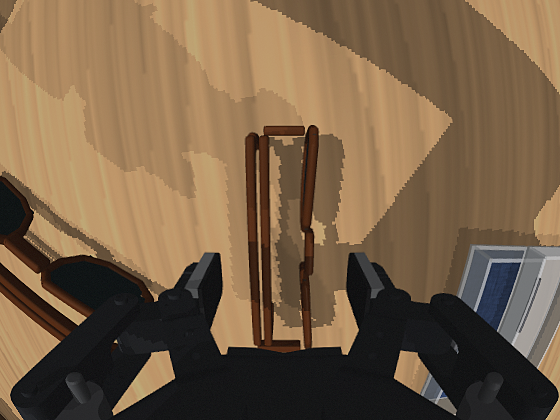

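Run:
```python
from h import *
p,d,K,T=ld('w15')
for u,v in((313,252),(250,252),(246,135),(318,127),(255,347),(310,348)): print((u,v),wray(u,v,.038,K,T).round(4))
s=bot.read_state(); print(wproj(s['eef_pos'],K,T))
```

```text
(313, 252) [ 0.3656 -0.3066  0.038 ]
(250, 252) [ 0.3312 -0.3026  0.038 ]
(246, 135) [ 0.3383 -0.2397  0.038 ]
(318, 127) [ 0.3747 -0.24    0.038 ]
(255, 347) [ 0.3234 -0.3694  0.038 ]
(310, 348) [ 0.3583 -0.3742  0.038 ]
(np.float64(286.363877747402), np.float64(272.1227089090529))
```

Call:
move_arm:
  deltas:
    - [[0,0,0],[-0.004,-0.004,0.05],0.3]
    - [[0,0,0],[-0.004,-0.004,0.09],0.3]
    - [[0,0,0],[-0.004,-0.004,0.103],0.3]
    - [[0,0,0],[-0.004,-0.004,0.103],0.3]
    - [[0,0,0],[-0.004,-0.004,0.103],0.35]

```text
clock: 16.5
eef_pos: [0.35, -0.3082, 0.0314]
ee_rot: [0.748, 0.663, 0.0, 0.001]
ft_force: [-0.0, -0.3, 1.6]
gripper_width: 0.0558
```

Run:
```python
from h import *
plan(.3490,-.3060,.028,-7)
cap('wrist','w16')
```

```text
t 16.5 pos [ 350.  -308.2   31.4] az -6.9 j6 -35.9 w 55.8 F [-0.  -0.3  1.6]
   rot [0.0005 0.0003 0.0006] shift [ 0.0068 -0.0041  0.0114] deg -0.1 mm 4
```

View pics/w16.png

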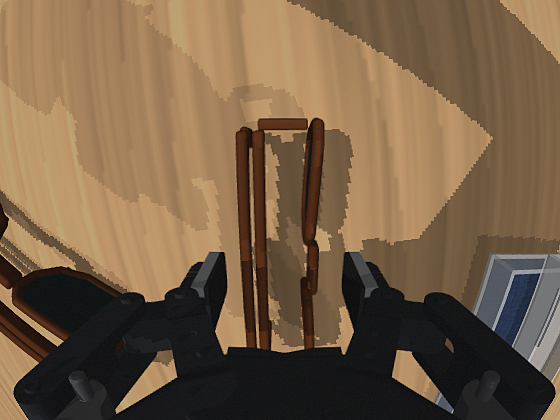

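Call:
move_arm:
  deltas:
    - [[0,0,0],[0.006,-0.003,0.005],0.4]
    - [[0,0,0],[0.006,-0.003,0.005],0.4]
    - [[0,0,0],[0.006,-0.003,0.005],0.45]

```text
clock: 16.8
eef_pos: [0.3485, -0.3059, 0.0293]
ee_rot: [0.748, 0.663, 0.0, 0.0]
ft_force: [1.0, 0.4, -0.7]
gripper_width: 0.0471
```

Run:
```python
from h import *
plan(.3490,-.3060,.028,-7)
```

```text
t 16.8 pos [ 348.5 -305.9   29.3] az -6.9 j6 -35.8 w 47.1 F [ 1.   0.4 -0.7]
   rot [0.0002 0.0001 0.0005] shift [-0.0002  0.0016  0.0042] deg -0.1 mm 1
```

Call:
move_arm:
  deltas:
    - [[0,0,0],[0,0.001,0.004],0.5]
    - [[0,0,0],[0,0.001,0.004],0.6]
    - [[0,0,0],[0,0.001,0.004],0.8]
    - [[0,0,0],[0,0.001,0.004],1]
    - [[0,0,0],[0,0.001,0.004],1]

```text
clock: 17.22
eef_pos: [0.3489, -0.306, 0.028]
ee_rot: [0.748, 0.663, 0.0, 0.0]
ft_force: [-0.8, 1.3, 5.6]
gripper_width: 0.0342
```

Call:
move_arm:
  deltas:
    - [[0,0,0],[0,0,0],1]
    - [[0,0,0],[0,0,0],1]

```text
clock: 17.38
eef_pos: [0.3489, -0.306, 0.028]
ee_rot: [0.748, 0.663, 0.0, 0.0]
ft_force: [-0.6, 1.1, 5.2]
gripper_width: 0.0341
```

Call:
move_arm:
  deltas:
    - [[0,0,0],[0,0,-0.02],1]
    - [[0,0,0],[0,0,-0.06],1]
    - [[0,0,0],[0,0,-0.12],1]
    - [[0,0,0],[0,0,-0.18],1]
    - [[0,0,0],[0,0,-0.2],1]

```text
clock: 17.8
eef_pos: [0.3497, -0.3069, 0.0897]
ee_rot: [0.748, 0.663, 0.0, 0.002]
ft_force: [0.1, 0.1, -0.7]
gripper_width: 0.0342
```

Run:
```python
from h import *
plan(.499,-.423,.10,-10.4)
cap('wrist','w17')
p,d,m=cap('scene','s17'); cv2.imwrite('pics/s17c.png',cv2.resize(p[110:260,90:290],None,fx=4,fy=4,interpolation=cv2.INTER_CUBIC))
```

```text
t 17.8 pos [ 349.7 -306.9   89.7] az -6.9 j6 -35.8 w 34.2 F [ 0.1  0.1 -0.7]
   rot [0.001  0.0007 0.0194] shift [-0.3245  0.5407 -0.0317] deg -3.5 mm 189
```

View pics/w17.png

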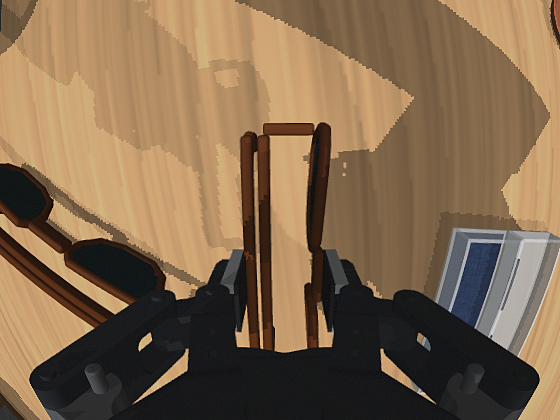

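View pics/s17c.png

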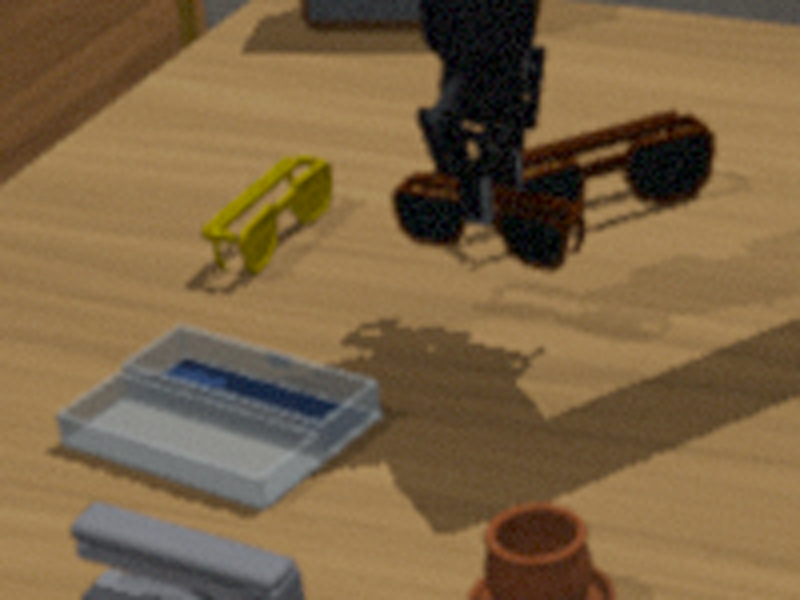

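Call:
move_arm:
  deltas:
    - [[0,0,0.0194],[-0.07,0.12,-0.03],1]
    - [[0,0,0.0194],[-0.14,0.24,-0.03],1]
    - [[0,0,0.0194],[-0.21,0.36,-0.03],1]
    - [[0,0,0.0194],[-0.28,0.47,-0.03],1]
    - [[0,0,0.0194],[-0.32,0.535,-0.03],1]

```text
clock: 18.32
eef_pos: [0.4993, -0.4228, 0.0949]
ee_rot: [0.768, 0.64, 0.0, 0.001]
ft_force: [0.9, 0.5, -0.1]
gripper_width: 0.0342
```

Call:
move_arm:
  deltas:
    - [[0,0,0],[0,0,0],1]
    - [[0,0,0],[0,0,0],1]

```text
clock: 18.48
eef_pos: [0.4963, -0.4203, 0.0943]
ee_rot: [0.768, 0.64, -0.0, -0.002]
ft_force: [-0.5, 0.4, -0.2]
gripper_width: 0.0344
```

Run:
```python
from h import *
plan(.499,-.423,.10,-10.4)
cap('wrist','w18')
```

```text
t 18.48 pos [ 496.3 -420.3   94.3] az -10.4 j6 -30.9 w 34.4 F [-0.5  0.4 -0.2]
   rot [-0.001  -0.0006  0.    ] shift [-0.0072  0.0104 -0.0191] deg -0.0 mm 7
```

View pics/w18.png

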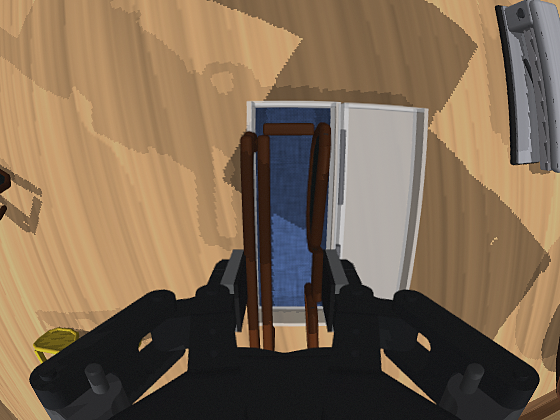

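Run:
```python
from h import *
p,d,K,T=ld('w18')
cv2.imwrite('pics/w18c.png',cv2.resize(p[90:150,235:435],None,fx=4,fy=4,interpolation=cv2.INTER_CUBIC))
cv2.imwrite('pics/w18d.png',cv2.resize(p[270:350,235:345],None,fx=6,fy=6,interpolation=cv2.INTER_CUBIC))
```

```text
(no output)
```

View pics/w18c.png

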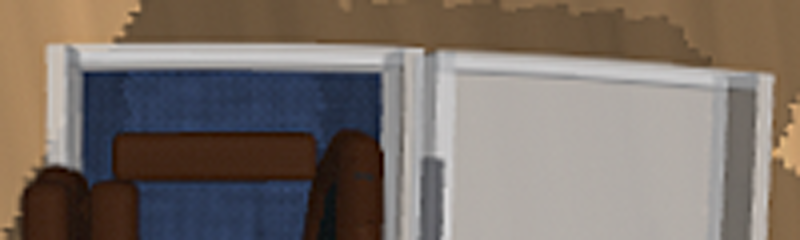

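View pics/w18d.png

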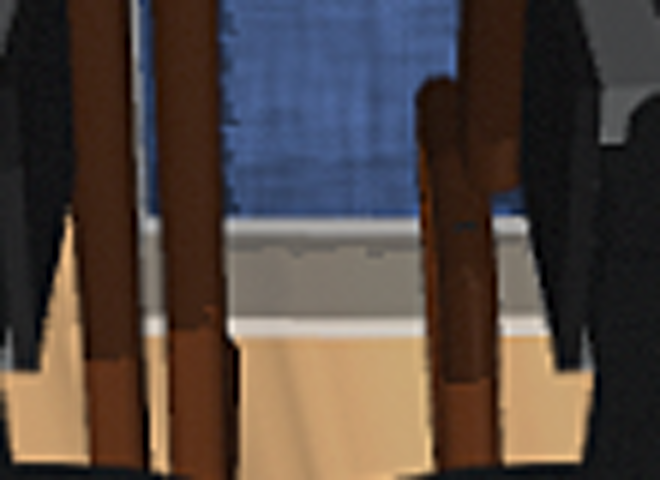

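Run:
```python
from h import *
p,d,K,T=ld('w18')
f=lambda u,v,z: wray(u,v,z,K,T)[:2]
a=f(246.75,101.25,.028); b=f(341,102,.028); e1=f(275,325.5,.028); e2=f(300,325.5,.028); l=f(428.5,108.25,.024)
print('a',a,'b',b,'w',np.linalg.norm(a-b),'lid',l,np.linalg.norm(l-a))
x=(l-a)/np.linalg.norm(l-a); print('x az lid',np.degrees(np.arctan2(x[1],x[0])),'ab',np.degrees(np.arctan2(*(b-a)[::-1])),'far',np.degrees(np.arctan2(*(e2-e1)[::-1])))
x=b-a; x/=np.linalg.norm(x); y=np.array([-x[1],x[0]]); print('len',(a-e1)@y)
m=(a+b)/2; L=((a-e1)@y+(a-e2)@y)/2; c=m-y*L/2; print('centre rim',c, 'nominal',m-y*.083)
fa=f(255.5,108,.003); fb=f(331,108,.003); fe=f(290,306.2,.003); print('floor',np.linalg.norm(fa-fb),(fa-fe)@y,(fa+fb)/2-y*((fa-fe)@y)/2)
# glasses outline at height z
s=bot.read_state()
z=s['eef_pos'][2]+.012
g=[f(u,v,z) for u,v in((240,135),(330,127))]; print('gl',g,'y ends; az',np.degrees(np.arctan2(*(g[1]-g[0])[::-1])), 'eef',s['eef_pos'])
```

```text
a [ 0.48755432 -0.33464685] b [ 0.54652728 -0.3455853 ] w 0.05997882943945844 lid [ 0.60848402 -0.35694044] 0.12296746785749794
x az lid -10.445294849303046 ab -10.50793923548945 far -10.448598847171311
len 0.165246131952132
centre rim [ 0.5019736  -0.42134856] nominal [ 0.50190394 -0.42172413]
floor 0.05372557285267823 0.15949818444412425 [ 0.50207451 -0.42183482]
gl [array([ 0.49047526, -0.35370991]), array([ 0.52641054, -0.35701279])] y ends; az -5.251404783727296 eef [ 0.49538198 -0.41956775  0.09462196]
```

Run:
```python
from h import *
plan(.502,-.4205,.05,-10.5)
```

```text
t 18.53 pos [ 495.4 -419.6   94.6] az -10.4 j6 -30.9 w 34.0 F [-0.8  0.  -0.2]
   rot [-0.0012 -0.0007  0.0005] shift [0.0006 0.0228 0.1487] deg -0.1 mm 45
```

Call:
move_arm:
  deltas:
    - [[0,0,0],[0,0.015,0.04],1]
    - [[0,0,0],[0,0.015,0.08],1]
    - [[0,0,0],[0,0.015,0.11],1]
    - [[0,0,0],[0,0.015,0.12],1]
    - [[0,0,0],[0,0.015,0.12],1]

```text
clock: 18.95
eef_pos: [0.4998, -0.4204, 0.0589]
ee_rot: [0.768, 0.64, -0.0, -0.002]
ft_force: [1.3, -1.0, -0.3]
gripper_width: 0.0345
```

Call:
move_arm:
  deltas:
    - [[0,0,0],[0,0,0],1]
    - [[0,0,0],[0,0,0],1]
    - [[0,0,0],[0,0,0],1]

```text
clock: 19.2
eef_pos: [0.5012, -0.4216, 0.0613]
ee_rot: [0.768, 0.64, 0.0, 0.001]
ft_force: [-0.3, -1.1, 0.1]
gripper_width: 0.0344
```

Run:
```python
from h import *
plan(.502,-.4205,.035,-10.5)
cap('wrist','w19')
```

```text
t 19.2 pos [ 501.2 -421.6   61.3] az -10.4 j6 -30.7 w 34.4 F [-0.3 -1.1  0.1]
   rot [0.0004 0.0002 0.0005] shift [0.0043 0.0018 0.0878] deg -0.1 mm 26
```

View pics/w19.png

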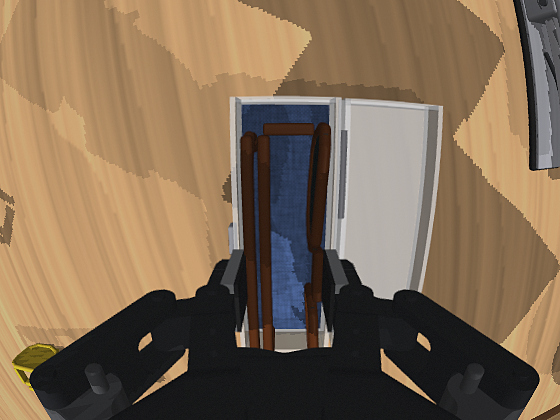

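Call:
move_arm:
  deltas:
    - [[0,0,0],[0.003,0.002,0.02],1]
    - [[0,0,0],[0.003,0.002,0.045],1]
    - [[0,0,0],[0.003,0.002,0.07],1]
    - [[0,0,0],[0.003,0.002,0.08],1]
    - [[0,0,0],[0.003,0.002,0.085],1]

```text
clock: 19.67
eef_pos: [0.5011, -0.4201, 0.0337]
ee_rot: [0.768, 0.64, -0.0, -0.001]
ft_force: [-0.2, 0.5, -0.8]
gripper_width: 0.0342
```

Call:
move_arm:
  deltas:
    - [[0,0,0],[0,0,0],1]
    - [[0,0,0],[0,0,0],1]
    - [[0,0,0],[0,0,0],1]

```text
clock: 19.92
eef_pos: [0.5019, -0.4208, 0.0354]
ee_rot: [0.768, 0.64, 0.0, 0.0]
ft_force: [0.6, -0.8, -0.1]
gripper_width: 0.0342
```

Run:
```python
from h import *
plan(.502,-.4205,.031,-10.5)
```

```text
t 19.92 pos [ 501.9 -420.8   35.4] az -10.4 j6 -30.6 w 34.2 F [ 0.6 -0.8 -0.1]
   rot [0.0002 0.0001 0.0005] shift [0.0009 0.0001 0.0147] deg -0.1 mm 4
```

Call:
move_arm:
  deltas:
    - [[0,0,0],[0,0,0.004],1]
    - [[0,0,0],[0,0,0.008],1]
    - [[0,0,0],[0,0,0.01],1]
    - [[0,0,0],[0,0,0.01],1]

```text
clock: 20.25
eef_pos: [0.5016, -0.4205, 0.032]
ee_rot: [0.768, 0.64, 0.0, -0.0]
ft_force: [0.2, -0.3, -0.4]
gripper_width: 0.0344
```

Call:
move_arm:
  deltas:
    - [[0,0,0],[0,0,0.003],1]
    - [[0,0,0],[0,0,0.005],1]
    - [[0,0,0],[0,0,0.005],1]

```text
clock: 20.5
eef_pos: [0.5018, -0.4206, 0.0311]
ee_rot: [0.768, 0.64, 0.0, 0.0]
ft_force: [-1.3, 0.6, 2.7]
gripper_width: 0.0345
```

Call:
move_arm:
  deltas:
    - [[0,0,0],[0,0,0],0.58]
    - [[0,0,0],[0,0,0],0.55]
    - [[0,0,0],[0,0,0],0.5]
    - [[0,0,0],[0,0,0],0.45]
    - [[0,0,0],[0,0,0],0.4]

```text
clock: 20.92
eef_pos: [0.5017, -0.4206, 0.0305]
ee_rot: [0.768, 0.64, 0.0, -0.0]
ft_force: [-0.2, -0.4, -0.2]
gripper_width: 0.0513
```

Call:
move_arm:
  deltas:
    - [[0,0,0],[0,0,-0.03],0.4]
    - [[0,0,0],[0,0,-0.08],0.4]
    - [[0,0,0],[0,0,-0.16],0.4]
    - [[0,0,0],[0,0,-0.25],0.4]
    - [[0,0,0],[0,0,-0.35],0.4]

```text
clock: 21.33
eef_pos: [0.5012, -0.4202, 0.1365]
ee_rot: [0.768, 0.64, -0.0, -0.001]
ft_force: [0.8, -1.0, 1.1]
gripper_width: 0.0514
```

Run:
```python
from h import *
plan(.36,-.2,.25,-10.5)
cap('wrist','w20')
```

```text
t 21.33 pos [ 501.2 -420.2  136.5] az -10.4 j6 -30.6 w 51.4 F [ 0.8 -1.   1.1]
   rot [-0.0004 -0.0003  0.0005] shift [ 0.6373 -0.5961 -0.3768] deg -0.1 mm 285
```

View pics/w20.png

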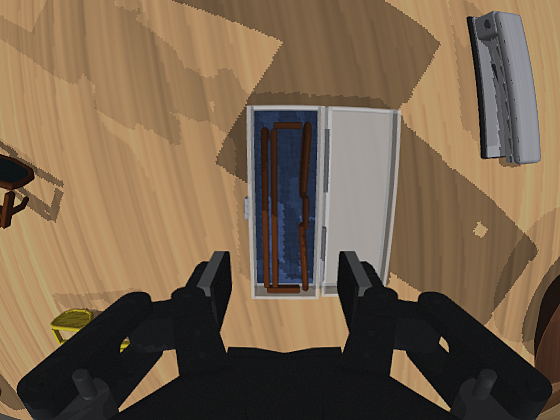

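The sunglasses stand in the lined half (u 261–312, v 122–293). I'll back away and check all four.

Call:
move_arm:
  deltas:
    - [[0,0,0],[0.6,-0.55,-0.38],0.4]
    - [[0,0,0],[0.6,-0.55,-0.38],0.4]
    - [[0,0,0],[0.6,-0.55,-0.38],0.4]
    - [[0,0,0],[0.6,-0.55,-0.38],0.4]
    - [[0,0,0],[0.6,-0.55,-0.38],0.4]

```text
clock: 21.8
eef_pos: [0.4002, -0.2593, 0.2249]
ee_rot: [0.768, 0.64, 0.0, 0.0]
ft_force: [0.4, 1.5, 1.0]
gripper_width: 0.0514
```

Call:
move_arm:
  deltas:
    - [[0,0,0],[0.2,-0.2,-0.1],0.4]
    - [[0,0,0],[0.2,-0.2,-0.1],0.4]
    - [[0,0,0],[0.2,-0.2,-0.1],0.4]
    - [[0,0,0],[0.2,-0.2,-0.1],0.4]
    - [[0,0,0],[0.2,-0.2,-0.1],0.4]

```text
clock: 22.22
eef_pos: [0.3537, -0.1913, 0.2545]
ee_rot: [0.768, 0.64, 0.0, 0.001]
ft_force: [0.4, -0.6, 0.1]
gripper_width: 0.0513
```

Run:
```python
from h import *
p,d,m=cap('top','tF'); K,T=np.array(m['camera_matrix']),np.array(m['camera_from_world']); P=pts(d,K,T)
a=cv2.resize(p[100:220,110:430],None,fx=2.5,fy=2.5,interpolation=cv2.INTER_CUBIC)
s,_,_=cap('scene','sF'); b=cv2.resize(s[160:310,80:540],(800,261),interpolation=cv2.INTER_CUBIC)
cv2.imwrite('pics/F.png',np.vstack([a,b]))
p0,d0,_,_=ld('top0'); P0=pts(d0,K,T)
for n,(u0,u1,v0,v1) in dict(mug=(138,172,105,142),stapler=(338,388,115,140)).items():
    for PP in(P0,P):
        w=PP[v0:v1,u0:u1]; w=w[w[...,2]>.03]; print(n,rect(w))
def sel(u0,u1,v0,v1,lo,hi):
    w=P[v0:v1,u0:u1].reshape(-1,3); return w[(w[:,2]>lo)&(w[:,2]<hi)]
print('pot',rect(sel(285,335,120,170,.045,.08)),sel(285,335,120,170,.045,.08)[:,2].max())
print('pw',rect(sel(195,260,130,180,.025,.07)),sel(195,260,130,180,.025,.07)[:,2].max())
print('gl',rect(sel(350,425,150,215,.034,.07)),sel(350,425,150,215,.034,.07)[:,2].max())
print(bot.read_state()['clock'],bot.read_state()['ft_force'])
```

```text
mug (array([522.6, 201.7]), array([655.2,  78.2]), np.float32(42.2))
mug (array([522.4, 201.7]), array([655.1,  78.1]), np.float32(42.2))
stapler (array([ 548. , -191.2]), array([114.7, 558.3]), np.float32(137.4))
stapler (array([ 547.2, -190.3]), array([115.1, 555.9]), np.float32(137.4))
pot (array([ 656.4, -152.1]), array([55.4, 58. ]), np.float32(177.1)) 0.06870440570865588
pw (array([629.5, 138.2]), array([53.5, 52.2]), np.float32(43.9)) 0.05270880630794994
gl (array([ 498.3, -426.4]), array([150.4,  59.8]), np.float32(76.7)) 0.050409608332170563
22.3167 [ 0.24103595 -0.16439937  0.59782745]
```

View pics/F.png

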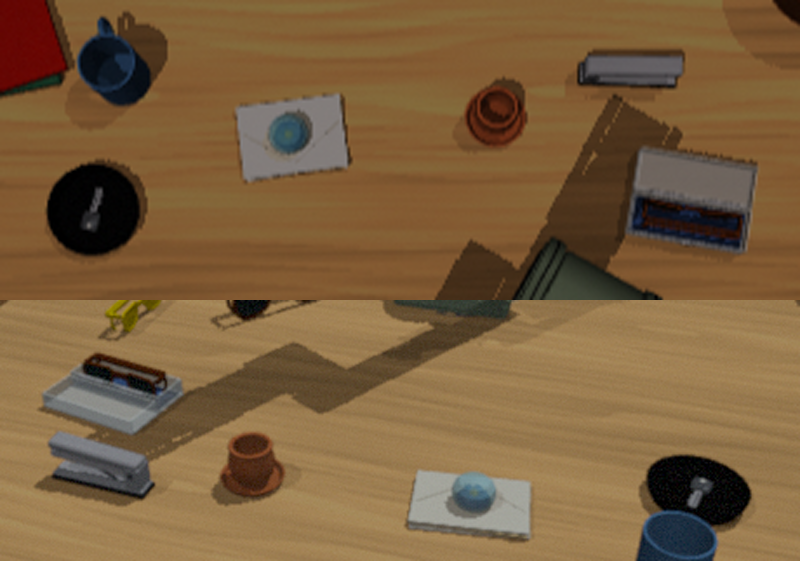

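Everything is in place in both views. One last number for the sunglasses and the key before handing in.

Run:
```python
from h import *
p,d,K,T=ld('w20')
q=np.array([wray(u,v,.042,K,T)[:2] for u,v in((261,129),(311,122),(266,292),(308,291))]); c=q.mean(0); print('gl',c,'off',np.hypot(*(c-[.502,-.4217])),'y az',np.degrees(np.arctan2(*(q[0]-q[2])[::-1])))
p,d,K,T=ld('w5')
h=wray(280,192,.013,K,T); t=wray(280,249,.008,K,T); print('key',(h+t)/2,'dish .5266,.4177',np.linalg.norm(h-t))
```

```text
gl [ 0.50262558 -0.42128779] off 0.0007491743719879431 y az 80.25818404027642
key [0.53543454 0.41865987 0.0105    ] dish .5266,.4177 0.054833180056717654
```

```bash
python3 -c "
from station import bot
print(bot.sign_off())"
```

```text
the job is handed in; nothing more can be done
None
```

I put all four things back in their homes and handed the job in at about 22 s, with no drops. I lowered the pot, paperweight and sunglasses until the wrist force showed contact, then opened the fingers slowly.

| Item | Last measured offset | Limit | Other check |
|---|---|---|---|
| Sunglasses | about 1 mm from the lined half's middle | 16 mm | within 1° of its length, upright |
| Pot | 1–3 mm from the saucer's middle | 16 mm | upright |
| Paperweight | about 3 mm from the letters' middle | 20 mm | lying flat |
| Key | about 5–9 mm from the dish's middle | 30 mm | lying flat |

- **Stapler and mug:** both look unmoved in the before and after pictures. My size-and-centre measurement of each also picked up stray depth pixels, so it is not a true position. It came out the same within about 1 mm before and after.
- **Top camera:** it read 4–7 mm off from the wrist camera, so I placed everything using the wrist camera. The scene camera backed it up on the key and the saucer.
- **Last sunglasses check from above:** the depth outline included the case walls, so I used the wrist view for that figure.
- **Arm:** it was clear of everything at hand-in.

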